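Test return springs and pack the sound ones

TASK

Test the return springs one at a time: stand each on the ring of the blue tester's plate, lower the weighted arm onto it and let go, so that only the arm's weight loads it, and see where the arm's pointer comes to rest against the black mark. Before testing the next one, put the spring away: into the orange case if the pointer stayed above the mark (green), into the grey scrap tray if it sank below it (red). When all are sorted, leave the tester's arm swung up, close the case fully, edge to edge, and leave the other things on the bench where they are.

Things in the scene. Friction and masses are not known exactly. Their poses are not given: they have to be found in the camera images.
- spring_a: return spring, upright, one of up to four that look alike (two or three are present): steel coil between a dark base disc and a brass cap, both 34 mm across; 45 mm tall unloaded (cap from 37 to 45 mm), 80 g; the cap sinks up to 22 mm against the coil. Sound or tired: shows only under load. Pinch it from above over its full height. Origin: centre of the underside, z up
- spring_b: return spring, upright, one of up to four that look alike (two or three are present): steel coil between a dark base disc and a brass cap, both 34 mm across; 45 mm tall unloaded (cap from 37 to 45 mm), 80 g; the cap sinks up to 22 mm against the coil. Sound or tired: shows only under load. Pinch it from above over its full height. Origin: centre of the underside, z up
- spring_c: return spring, upright, one of up to four that look alike (two or three are present): steel coil between a dark base disc and a brass cap, both 34 mm across; 45 mm tall unloaded (cap from 37 to 45 mm), 80 g; the cap sinks up to 22 mm against the coil. Sound or tired: shows only under load. Pinch it from above over its full height. Origin: centre of the underside, z up
- spring_d: return spring, upright, one of up to four that look alike (two or three are present): steel coil between a dark base disc and a brass cap, both 34 mm across; 45 mm tall unloaded (cap from 37 to 45 mm), 80 g; the cap sinks up to 22 mm against the coil. Sound or tired: shows only under load. Pinch it from above over its full height. Origin: centre of the underside, z up
- seat (a point): centre of the white ring (37 mm across) on the blue tester's plate, where a spring is stood; 15 mm above the bench. Its axes are the tester's: y points from the arm's hinge to the pointer, z up. The plate is 90 mm (x) by 210 mm (y, -100 to +110 mm of the ring's centre)
- beam_hinge (a point): point on the axis of the tester's arm: 80 mm to -y of the ring's centre and 35 mm above the plate (50 mm above the bench). The axis is horizontal, along the tester's x
- beam_grip (a point): middle of the arm's round black handle, 12 mm thick, 56 mm long, along the tester's x, sticking out of the arm's side to -x; with the arm level it lies 130 mm from the axis towards the pointer, 14 mm above it and 45 mm to -x. It can be pinched from above (closing along the tester's y), turns between the fingers and can be led along its arc
- pointer (a point): tip of the arm's thin black pointer, 178 mm from the axis; it moves along a white board at the plate's +y end that is green above and red below a black line. The line is level with the axis, 50 mm above the bench
- load_arm (a joint): angle of the weighted arm, rad: 0 level, pointer on the mark; positive up (green), to 1.75 (past upright; stays up from 1.45); negative below the mark (red), to -0.16 (empty plate). Its round nose, 80 mm from the axis, loads the cap with about 4 N; it touches an unloaded spring at 0.13. A sound spring holds it at about +0.07, a tired one at about -0.07. Damped hinge
- case_in (a point): centre of the inner floor of the orange case's lower half, 5 mm above the bench; axes: x towards the hinge (away from the robot), y along it. The half is 120 mm (x) by 180 mm (y), 26 mm high, walls 4 mm
- lid_hinge (a point): middle of the hinge axis of the orange case: on the far rim, 60 mm to +x of the case's centre, 26 mm above the bench; the axis runs along the case's y
- lid_grip (a point): middle of the black bar handle (10 mm thick, 90 mm long, along the case's y) of the upper half, 30 mm in front of its front edge; with the case closed it lies 150 mm from the hinge towards -x and 10 mm above the rim. It can be pinched from above (closing along the case's x) and turns between the fingers
- lid (a joint): angle of the case's upper half (120 x 180 mm, 34 mm high, hollow), rad: 0 closed with the edges together, growing as it opens, up to 1.75. It stays where it is left; friction about 0.13 N m
- scrap_tray_in (a point): centre of the inner floor of the grey open scrap tray, 130 x 130 mm outside, 30 mm high, walls 4 mm; axes: x, y along its sides
- tape_measure: yellow tape measure, 39 x 90 x 66 mm, not to be disturbed; origin under its centre
- screw_tin: round tin, 76 mm across, 58 mm tall, not to be disturbed; origin under its centre
- offcut_b: dark wood offcut, 50 x 70 x 50 mm, not to be disturbed; origin under its centre
- electrical_tape: flat roll of black tape, 53 mm across, 19 mm tall, not to be disturbed; origin under its centre

How it is judged (in metres and radians):
On the way, in this order (a step that is already met when the one before it is completed fails the run):
1. a spring stands on the plate's ring with the released arm resting on it (((horizontal distance between spring_a and seat below 0.015 m and z of spring_a in the frame of seat below 0.006 m and angle between spring_a's own z axis and vertical below 0.15 rad) or (horizontal distance between spring_b and seat below 0.015 m and z of spring_b in the frame of seat below 0.006 m and angle between spring_b's own z axis and vertical below 0.15 rad) or (horizontal distance between spring_c and seat below 0.015 m and z of spring_c in the frame of seat below 0.006 m and angle between spring_c's own z axis and vertical below 0.15 rad) or (horizontal distance between spring_d and seat below 0.015 m and z of spring_d in the frame of seat below 0.006 m and angle between spring_d's own z axis and vertical below 0.15 rad)) and value of joint load_arm between -0.13 and 0.095 rad and contact force between the fingers and anything else below 0.3 N), for 0.4 s.
2. with at least one spring put away where it belongs, another one stands on the ring with the released arm resting on it (all of step 1 and ((x of spring_a in the frame of scrap_tray_in between -0.063 and 0.063 m and y of spring_a in the frame of scrap_tray_in between -0.063 and 0.063 m and z of spring_a in the frame of scrap_tray_in between -0.006 and 0.03 m) or (x of spring_b in the frame of case_in between -0.058 and 0.058 m and y of spring_b in the frame of case_in between -0.088 and 0.088 m and z of spring_b in the frame of case_in between -0.006 and 0.035 m) or (x of spring_c in the frame of scrap_tray_in between -0.063 and 0.063 m and y of spring_c in the frame of scrap_tray_in between -0.063 and 0.063 m and z of spring_c in the frame of scrap_tray_in between -0.006 and 0.03 m) or (x of spring_d in the frame of case_in between -0.058 and 0.058 m and y of spring_d in the frame of case_in between -0.088 and 0.088 m and z of spring_d in the frame of case_in between -0.006 and 0.035 m))), for 0.4 s.
At the end, for the whole second after the job is handed in: every spring that holds the pointer above the mark is inside the case, every one that lets it sink below lies in the scrap tray, all at rest; the case is closed (lid under 0.03 rad) and the tester's arm is swung up (over 1.4 rad) (x of spring_a in the frame of scrap_tray_in between -0.063 and 0.063 m and y of spring_a in the frame of scrap_tray_in between -0.063 and 0.063 m and z of spring_a in the frame of scrap_tray_in between -0.006 and 0.03 m and x of spring_b in the frame of case_in between -0.058 and 0.058 m and y of spring_b in the frame of case_in between -0.088 and 0.088 m and z of spring_b in the frame of case_in between -0.006 and 0.035 m and x of spring_c in the frame of scrap_tray_in between -0.063 and 0.063 m and y of spring_c in the frame of scrap_tray_in between -0.063 and 0.063 m and z of spring_c in the frame of scrap_tray_in between -0.006 and 0.03 m and x of spring_d in the frame of case_in between -0.058 and 0.058 m and y of spring_d in the frame of case_in between -0.088 and 0.088 m and z of spring_d in the frame of case_in between -0.006 and 0.035 m and linear speed of each of spring_a, spring_b, spring_c, spring_d below 0.02 m/s and value of joint lid below 0.03 rad and value of joint load_arm above 1.4 rad); the robot touches nothing.
It fails at once if the tape measure is moved by more than 4 cm (distance of tape_measure from where it was at the start of the episode above 0.04 m).
It fails at once if the tin is moved by more than 4 cm (distance of screw_tin from where it was at the start of the episode above 0.04 m).
It fails at once if the dark wood offcut is moved by more than 4 cm (distance of offcut_b from where it was at the start of the episode above 0.04 m).
It fails at once if the roll of black tape is moved by more than 4 cm (distance of electrical_tape from where it was at the start of the episode above 0.04 m).
Of spring_a, spring_b, spring_c only 1 to 2 are there at a start; the rules pass over those that are not, and their reading is None.
At some moment in a run one of spring_a, spring_b, spring_c, spring_d may be knocked a few centimetres aside while the robot is not near it.
It also fails if it takes over 210 s, if anything falls off the work surface, if the arm or the gripper's body presses on something with over 40 N, if the wrist force passes 120 N, or if a joint passes its speed limit or range.

ROBOT

A 6-joint arm with a two-finger parallel gripper is mounted at the origin on a cart in front of the work surface, level with it; the furniture and walls round the work are solid. World frame = base frame: x ahead of the robot, y to its left, z up, the work surface at z = 0. Lengths are in m, angles in degrees, forces in N, time in s.
With the tool pointing down it reaches from about 0.375 to 0.9 m from the base axis. Payload 3.1 kg.
Tool frame: the origin (TCP) lies at the very end of the fingers, on their centre line; the grasp point (between the pads) lies 19 mm behind it; z points along the fingers, y is the line along which they close (so a half turn about z gives the same grasp; the last joint's range is limited). The gripper opens to 87 mm and grips with 3 to 60 N. Pads are 19 mm wide; open, the fingers measure 117 mm over their backs; the gripper's body (75 mm by 190 mm) begins 51 mm behind the grasp point.
Start: joints at [58.127, 30.224, 82.088, -0, 67.689, -10.227], TCP at [0.231, 0.581, 0.223] pointing down, gripper open.
Joint ranges: [-176.69, 176.69], [-43.24, 126.21], [12.49, 139.97], [-82, 262], [0, 151.66], [-163.58, 163.58]. Speed limits (degrees/s): [159.86, 159.86, 180, 180, 180, 180].

INTERFACE

Orientations are given as a 3x3 rotation matrix whose columns are the frame's x, y, z axes.
In Python, from rig import bot gives the robot as it stands.
- The arm moves only by the tool move_arm, never from a script. Its argument "increments" is a list of rows, each an object with "xyz": the shift along the tool's x, y, z in mm, a list of three; "roll": the turn about the tool's z in rad; "grip": the opening in per cent of the stroke, from 0 (shut) to 100 (fully open). A call has 1 to 5 rows; each row shifts and turns the commanded pose from where the row before left it, along the tool's axes as they then stand; what a row does not reach is not made up. A row lasts 1/12 s, in which the tool goes at most 41.7 mm and 7.16 degrees, less where a joint would pass 70% of its speed; a pose out of reach is approached as far as the arm can. A call is refused whole if a number of a shift passes 41.7 or a number of a turn 0.125, either way. A call with a gripper value outside its range is refused whole. The fingers move at their own pace and stop on an object; the grip force is fixed at half the most. Time passes only in rows, so rows that do not move let the fingers close. It gives the time, the measured TCP pose, the force, the opening and the grip force at its end, in the units of the state.
- bot.read_state(): the state, without advancing time (a new reading comes with each control period).
- bot.capture(name): name is "side" or "top" or "wrist"; returns (picture, depth): 480x640x3 uint8, red, green, blue; 480x640 float32, m along the optical axis (not along the pixel's ray), 0 where there is no reading.
- bot.camera_model(name): a dict with "intrinsics" (3x3 intrinsics, pixels), "rvec" (rotation vector, rad) and "tvec" (3), from world to camera coordinates, as OpenCV has them; the wrist camera has in their place "tool_from_camera" (4x4, takes a point from camera to tool coordinates, whose origin is the TCP and whose axes are the flange's). Camera axes: x right, y down, z forward; pixel columns grow to the right and rows downward; lengths in m; the calibration is good to about 2 mm. A picture is of the moment at which its call begins: read the wrist's pose just before it. camera_model takes no time and is no camera call.
- bot.hand_in(): hands the job in; it is judged then, once.
Trained networks look in the newest picture that a camera, given by its name, has taken for a name from the list of things; names that differ only in an ending like _2 or _b are one class to them, and where a whole thing is asked for, a point or a joint stands for the part that bears it (a point fixed in the world has none). Each returns a list of dicts, best first, with "conf" (0 to 1); they miss things now and then, are a little off and sometimes report something else, mostly with a low value. They report only what shows in the picture. A call takes as long as a camera call.
- bot.spot_in(label, camera): "at" ([x, y, z] in m, in the coordinates of the camera as it stood for that picture, good to about 4 mm: the middle of the surface that is visible of it).
- bot.trace(label, camera): "mask" (480x640 bool, what is visible of it).
The state is a dict: "time_s": time; "joint_positions": joint angles; "qvel": joint speeds; "tau": joint torques, N m; "position": TCP position; "tcp_rot": TCP orientation; "force": force on the tool from outside, world axes, zero at the start; "moment": the same for the moment, N m; "opening": opening from 0.0 (shut) to 1.0 (fully open); "grasp_force": force on a finger pad.
Only numpy, scipy, OpenCV 4.12 (cv2) and the standard library are available. Lean on these libraries where they do the work, as an engineer would, in place of code of your own. Each camera call takes 0.05 s, during which the arm holds its last target. There are 200 camera calls.

## Working session

There is one attempt and no reset: what is moved stays moved. The work goes in short steps, Python scripts to look and compute and a tool call to move; the robot and the scene stay as the last step left them, time stands still between calls to the robot, and variables do not carry over. Pictures are saved under pics/ and viewed, at most 14 in all, crops included, and the job is handed in when it is done.

Besides the shell and the picture viewer there is one more tool, called as name(argument=value, ...), one argument or row to a line, values as JSON. move_arm: Moves the arm, as the interface text tells. Its arguments: {"type":"object","properties":{"increments":{"type":"array"}},"required":["increments"]}

```bash
mkdir -p pics; cat > h.py <<'E'
import numpy as np, cv2
from rig import bot
def world(cam):
    s=bot.read_state(); m=bot.camera_model(cam)
    if cam=='wrist':
        T=np.eye(4);T[:3,:3]=np.array(s['tcp_rot']);T[:3,3]=s['position']
        return T@np.array(m['tool_from_camera']),np.array(m['intrinsics'])
    R=cv2.Rodrigues(np.array(m['rvec'],float))[0];t=np.array(m['tvec'],float).ravel()
    T=np.eye(4);T[:3,:3]=R.T;T[:3,3]=-R.T@t
    return T,np.array(m['intrinsics'])
def snap(cam,fn=None):
    T,K=world(cam); im,d=bot.capture(cam)
    if fn: cv2.imwrite('pics/'+fn,cv2.cvtColor(im,cv2.COLOR_RGB2BGR))
    v,u=np.mgrid[:480,:640]
    P=np.stack([(u-K[0,2])*d/K[0,0],(v-K[1,2])*d/K[1,1],d],-1)@T[:3,:3].T+T[:3,3]
    P[d==0]=np.nan
    return im,d,P,T,K
def px(T,K,p):
    q=T[:3,:3].T@(np.array(p)-T[:3,3]);q=K@q;return q[:2]/q[2]
def spots(label,cam,T):
    return [(np.round(T[:3,:3]@np.array(o['at'])+T[:3,3],4).tolist(),round(o['conf'],2)) for o in bot.spot_in(label,cam)]
E
python3 - <<'E'
from h import *
for c in ['top','side']:
    im,d,P,T,K=snap(c,c+'0.png'); np.save(c+'P.npy',P)
    print(c,T[:3,3],K[0,0])
    for l in ['spring_a','seat','beam_grip','pointer','load_arm','case_in','lid_grip','scrap_tray_in','tape_measure','screw_tin','offcut_b','electrical_tape']:
        try: print(l,spots(l,c,T))
        except Exception as e: print(l,e)
print(bot.read_state())
E
```

```text
top [-0.19599075 -0.23583711  1.2000808 ] 481.2253042155569
spring_a [([0.4404, 0.198, 0.0446], 0.67), ([0.4298, 0.2947, 0.0432], 0.67)]
seat []
beam_grip [([0.5813, -0.0065, 0.142], 0.78)]
pointer [([0.583, -0.0031, 0.1434], 0.62)]
load_arm [([0.5815, -0.0068, 0.1447], 0.54)]
case_in [([0.5272, -0.3175, 0.0293], 0.93)]
lid_grip [([0.5552, -0.3164, 0.0813], 0.92)]
scrap_tray_in [([0.462, -0.1098, 0.0017], 0.95), ([0.6393, -0.1876, 0.0489], 0.57)]
tape_measure [([0.5808, 0.0, 0.1436], 0.7), ([0.639, -0.1894, 0.0509], 0.57), ([0.524, -0.3187, 0.0263], 0.4)]
screw_tin [([0.619, 0.2933, 0.0548], 0.87)]
offcut_b [([0.5802, -0.0013, 0.1436], 0.74), ([0.6587, -0.3677, 0.0546], 0.69)]
electrical_tape [([0.4161, 0.062, 0.0216], 0.46), ([0.5551, -0.3149, 0.0814], 0.39)]
side [0.52009214 0.97988829 0.78948873] 499.77361299563444
spring_a [([0.4333, 0.3058, 0.0372], 0.74), ([0.4902, -0.2936, 0.0139], 0.65), ([0.4454, 0.2112, 0.0381], 0.6)]
seat [([0.5864, 0.0964, 0.0184], 0.92)]
beam_grip [([0.5837, 0.0081, 0.1296], 0.79)]
pointer [([0.5861, 0.0061, 0.1317], 0.86)]
load_arm [([0.5879, 0.005, 0.1
[... 570 characters left out ...]
.04138521e-04,
        6.76893575e+01, -1.02263557e+01]), 'qvel': array([-0.10728943,  0.08203663,  0.09469994, -0.06484319,  0.08645375,
       -0.07251541]), 'tau': array([ 1.46397644e-03, -4.40011275e+01, -1.76986170e+01,  6.35254662e-02,
        5.03370760e-02, -2.06689305e-05]), 'position': array([0.23047743, 0.58091668, 0.22254986]), 'tcp_rot': array([[-9.29483610e-01,  3.68863415e-01, -2.11765607e-05],
       [ 3.68863415e-01,  9.29483610e-01, -6.41074072e-06],
       [ 1.73185784e-05, -1.37699369e-05, -1.00000000e+00]]), 'force': array([-0.74041761, -0.05802585,  0.25003828]), 'moment': array([ 0.0607627 , -0.02730392,  0.01109618]), 'grasp_force': 0.0, 'opening': 1.0001745699895688}
```

View pics/top0.png

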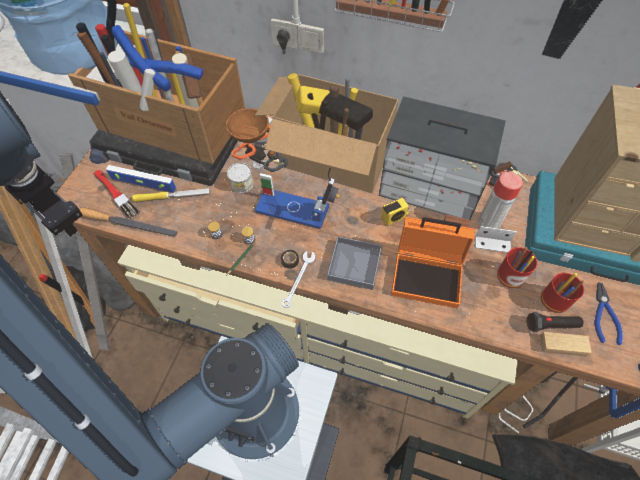

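View pics/side0.png

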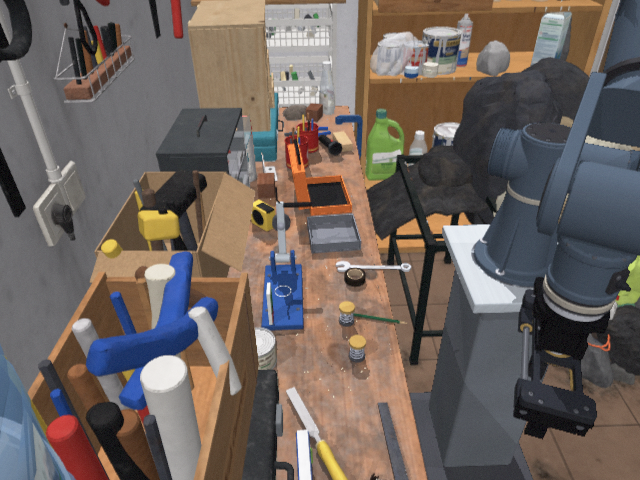

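The top view shows the springs at (215,228) and (248,235), and the tester at (293,208) with its arm up, hinge at the right. The tray is at (355,262) and the open case at (430,275). The side view agrees: springs at (347,313) and (357,348).

```bash
cat > fit.py <<'E'
from h import *
def rect(P,m):
    Q=P[m][:,:2]; Q=Q[~np.isnan(Q).any(1)]
    return cv2.minAreaRect((Q*1000).astype(np.float32)),len(Q)
def fits(im,P):
    hsv=cv2.cvtColor(im,cv2.COLOR_RGB2HSV).astype(int);H,S,V=hsv[...,0],hsv[...,1],hsv[...,2]
    x,y,z=P[...,0],P[...,1],P[...,2]
    ws=(x>.35)&(x<.75)
    blue=(H>105)&(H<125)&(S>130)&ws&(z>.008)&(z<.022)&(y>-.1)&(y<.3)
    print('plate',rect(P,blue))
    ring=(S<60)&(V>150)&(x>.5)&(x<.66)&(abs(z-.016)<.008)&(y>0)&(y<.2)
    print('ring',rect(P,ring),np.nanmedian(P[ring],0))
    org=(H>4)&(H<16)&(S>180)&ws&(y<-.15)&(z>.018)&(z<.032)
    print('case',rect(P,org))
    tray=(S<70)&ws&(z>.024)&(z<.036)&(x<.56)&(y>-.22)&(y<0)
    print('tray',rect(P,tray))
    lid=ws&(y<-.2)&(y>-.45)&(z>.1)&(z<.25)
    if lid.any(): print('lid',np.nanpercentile(P[lid],[1,50,99],axis=0).round(3).tolist(), rect(P,lid))
    arm=ws&(abs(y-.03)<.1)&(z>.06)&(z<.3); print('arm',np.nanpercentile(P[arm],[1,50,99],axis=0).round(3).tolist()) if arm.any() else 0
    br=(H>14)&(H<28)&(S>90)&(x>.35)&(x<.55)&(z>.03)&(z<.06)&(y>.1)
    n,lab,st,c=cv2.connectedComponentsWithStats(br.astype(np.uint8))
    for i in range(1,n):
        if st[i,4]>15: print('brass',c[i].round(),st[i,4],rect(P,lab==i)[0])
E
python3 - <<'E'
from fit import *
for c in ['top','side']:
    print(c); fits(cv2.cvtColor(cv2.imread(f'pics/{c}0.png'),cv2.COLOR_BGR2RGB),np.load(c+'P.npy'))
E
```

```text
top
plate (((584.953369140625, 116.65354919433594), (88.74775695800781, 208.09552001953125), 0.19958898425102234), 1056)
ring (((588.7103271484375, 142.61688232421875), (93.49198150634766, 26.629255294799805), 78.4754409790039), 14) [0.57901101 0.11791757 0.01688407]
case (((479.78216552734375, -319.1445617675781), (149.7069854736328, 178.188232421875), 6.16477632522583), 233)
tray (((459.42938232421875, -116.3802719116211), (135.9180450439453, 130.00106811523438), 4.5410261154174805), 314)
lid [[0.535, -0.447, 0.101], [0.691, -0.317, 0.16], [0.748, -0.203, 0.244]] (((637.7811279296875, -325.20587158203125), (224.40670776367188, 249.915283203125), 0.1091272234916687), 3955)
arm [[0.533, -0.068, 0.061], [0.688, 0.019, 0.185], [0.731, 0.128, 0.218]]
brass [214. 226.] 99 ((431.0584411621094, 297.7020568847656), (34.01625061035156, 32.03685760498047), 29.387046813964844)
brass [247. 232.] 99 ((445.4674377441406, 198.88189697265625), (31.914337158203125, 31.566181182861328), 22.50403594970703)
side
plate (((585.7899780273438, 119.37625885009766), (87.5854263305664, 214.14889526367188), 0.
[... 204 characters left out ...]
896484375), (150.3399658203125, 417.33013916015625), 6.0880446434021), 217)
tray (((458.40545654296875, -114.51255798339844), (130.06614685058594, 138.9533233642578), 4.740051746368408), 322)
lid [[0.529, -0.444, 0.101], [0.688, -0.269, 0.168], [0.73, -0.208, 0.243]] (((639.2574462890625, -329.83953857421875), (206.37791442871094, 247.8105926513672), 5.277030944824219), 1383)
arm [[0.529, -0.067, 0.061], [0.678, 0.02, 0.181], [0.73, 0.129, 0.218]]
brass [346. 307.] 159 ((445.3860778808594, 202.5535430908203), (32.84290313720703, 32.515926361083984), 49.421573638916016)
brass [357. 342.] 193 ((431.7665710449219, 301.3930969238281), (32.606117248535156, 33.719932556152344), 17.812076568603516)
```

move_arm(
  increments=[
    {"xyz": [0,0,0],"roll": -0.125,"grip": 100},
    {"xyz": [0,0,0],"roll": -0.125,"grip": 100},
    {"xyz": [0,0,0],"roll": -0.125,"grip": 100},
    {"xyz": [-21,-33,0],"roll": 0,"grip": 100},
    {"xyz": [-21,-33,0],"roll": 0,"grip": 100},
  ],
)

```text
time_s: 1.72
position: [0.2719, 0.5154, 0.2224]
tcp_rot: [[-1.0, -0.002, 0.001], [-0.002, 1.0, 0.001], [-0.001, 0.001, -1.0]]
force: [0.8, -0.2, 0.0]
opening: 0.997
grasp_force: 0.0
```

move_arm(
  increments=[
    {"xyz": [-21,-33,0],"roll": 0,"grip": 100},
    {"xyz": [-21,-33,0],"roll": 0,"grip": 100},
    {"xyz": [-21,-33,0],"roll": 0,"grip": 100},
    {"xyz": [-21,-33,0],"roll": 0,"grip": 100},
    {"xyz": [-21,-33,0],"roll": 0,"grip": 100},
  ],
)

```text
time_s: 2.13
position: [0.3776, 0.348, 0.2228]
tcp_rot: [[-1.0, 0.002, 0.001], [0.002, 1.0, 0.0], [-0.001, 0.0, -1.0]]
force: [0.5, -0.8, -0.8]
opening: 0.997
grasp_force: 0.0
```

move_arm(
  increments=[
    {"xyz": [-21,-33,0],"roll": 0,"grip": 100},
    {"xyz": [-21,-33,0],"roll": 0,"grip": 100},
    {"xyz": [-21,-33,0],"roll": 0,"grip": 100},
    {"xyz": [0,0,0],"roll": 0,"grip": 100},
    {"xyz": [0,0,0],"roll": 0,"grip": 100},
  ],
)

```text
time_s: 2.55
position: [0.441, 0.2487, 0.2227]
tcp_rot: [[-1.0, 0.008, 0.001], [0.008, 1.0, 0.0], [-0.001, 0.0, -1.0]]
force: [0.8, -0.6, 0.1]
opening: 0.999
grasp_force: 0.0
```

```bash
python3 - <<'E'
from fit import *
im,d,P,T,K=snap('wrist','w1.png'); print(bot.camera_model('wrist')['tool_from_camera'])
print(bot.read_state()['position'],T.round(3)); fits(im,P); print(spots('spring_a','wrist',T),spots('seat','wrist',T))
E
```

```text
[[-2.40079752e-04 -9.62650251e-01 -2.70747920e-01  7.43526880e-02]
 [ 9.99999821e-01 -8.28433499e-05 -5.92176431e-04 -9.38852009e-04]
 [ 5.47629126e-04 -2.70748014e-01  9.62650099e-01 -1.61918512e-01]
 [ 0.00000000e+00  0.00000000e+00  0.00000000e+00  1.00000000e+00]]
[0.43982125 0.24981453 0.22258123] [[ 0.008  0.962  0.271  0.367]
 [ 1.    -0.008 -0.002  0.248]
 [-0.     0.271 -0.963  0.385]
 [ 0.     0.     0.     1.   ]]
plate (((582.9905395507812, 132.8937225341797), (87.59349060058594, 175.389892578125), 0.6474171876907349), 2052)
ring (((0.0, 0.0), (0.0, 0.0), 0.0), 0) [nan nan nan]
case (((0.0, 0.0), (0.0, 0.0), 0.0), 0)
tray (((451.9892883300781, -83.97687530517578), (126.52659606933594, 67.79987335205078), 3.876044988632202), 930)
brass [367. 210.] 848 ((430.2839660644531, 299.2318115234375), (32.485572814941406, 33.230751037597656), 51.024200439453125)
brass [270. 224.] 814 ((443.6264953613281, 200.29934692382812), (33.21454620361328, 32.22216033935547), 76.53401184082031)
[([0.4412, 0.1953, 0.0417], 0.78), ([0.426, 0.2955, 0.0472], 0.74)] [([0.6031, 0.1784, 0.0128], 0.78)]
  return np.nanmean(a, axis, out=out, keepdims=keepdims)
```

View pics/w1.png

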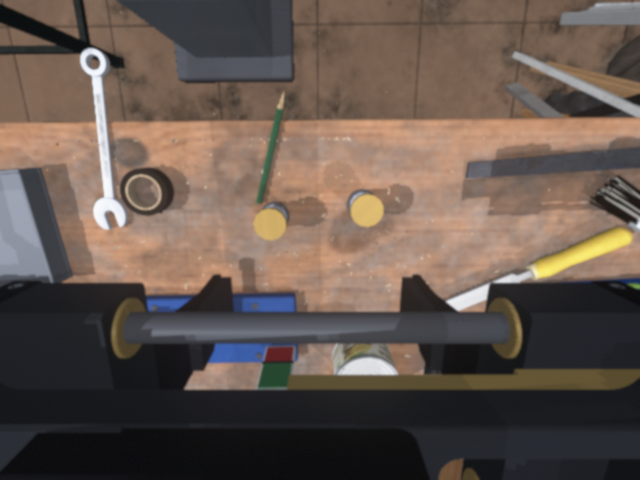

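The wrist view shows only two springs, at px (270,222) and (367,208). I'll turn so the fingers close along world x, then grasp the one at (0.444, 0.2005).

move_arm(
  increments=[
    {"xyz": [0,0,9],"roll": 0.125,"grip": 100},
    {"xyz": [0,0,9],"roll": 0.125,"grip": 100},
    {"xyz": [0,0,9],"roll": 0.125,"grip": 100},
    {"xyz": [0,0,9],"roll": 0.125,"grip": 100},
    {"xyz": [0,0,9],"roll": 0.125,"grip": 100},
  ],
)

```text
time_s: 3.12
position: [0.4384, 0.252, 0.1772]
tcp_rot: [[-0.808, 0.59, -0.0], [0.59, 0.808, 0.0], [0.0, 0.0, -1.0]]
force: [0.1, -0.2, 0.1]
opening: 0.996
grasp_force: 0.0
```

move_arm(
  increments=[
    {"xyz": [0,0,9],"roll": 0.125,"grip": 100},
    {"xyz": [0,0,9],"roll": 0.125,"grip": 100},
    {"xyz": [0,0,9],"roll": 0.125,"grip": 100},
    {"xyz": [0,0,9],"roll": 0.125,"grip": 100},
    {"xyz": [0,0,9],"roll": 0.125,"grip": 100},
  ],
)

```text
time_s: 3.53
position: [0.4384, 0.2521, 0.1322]
tcp_rot: [[-0.31, 0.951, -0.0], [0.951, 0.31, 0.0], [0.0, -0.0, -1.0]]
force: [-0.0, 0.0, -0.7]
opening: 1.001
grasp_force: 0.0
```

move_arm(
  increments=[
    {"xyz": [0,0,9],"roll": 0.125,"grip": 100},
    {"xyz": [0,0,9],"roll": 0.125,"grip": 100},
    {"xyz": [0,0,9],"roll": 0.061,"grip": 100},
    {"xyz": [-25,2,0],"roll": 0,"grip": 100},
    {"xyz": [-25,2,0],"roll": 0,"grip": 100},
  ],
)

```text
time_s: 3.95
position: [0.4427, 0.2024, 0.105]
tcp_rot: [[-0.013, 1.0, -0.001], [1.0, 0.013, 0.0], [0.0, -0.001, -1.0]]
force: [-0.0, -0.8, 0.0]
opening: 0.999
grasp_force: 0.0
```

move_arm(
  increments=[
    {"xyz": [0,0,0],"roll": 0,"grip": 100},
    {"xyz": [0,0,0],"roll": 0,"grip": 100},
  ],
)

```text
time_s: 4.12
position: [0.4434, 0.2011, 0.1056]
tcp_rot: [[-0.007, 1.0, -0.0], [1.0, 0.007, 0.0], [0.0, -0.0, -1.0]]
force: [-0.6, 0.3, 0.2]
opening: 1.003
grasp_force: 0.0
```

```bash
python3 - <<'E'
from fit import *
im,d,P,T,K=snap('wrist','w2.png'); 
print(bot.read_state()['position'],bot.read_state()['joint_positions'].round(1)); fits(im,P); print(spots('spring_a','wrist',T),spots('seat','wrist',T))
E
```

```text
[0.44360273 0.2015394  0.10568271] [ 11.2  30.7 107.8   0.   41.5  10.8]
plate (((583.7802734375, 152.78982543945312), (88.67884063720703, 138.92886352539062), 0.9337740540504456), 6951)
ring (((0.0, 0.0), (0.0, 0.0), 0.0), 0) [nan nan nan]
case (((0.0, 0.0), (0.0, 0.0), 0.0), 0)
tray (((0.0, 0.0), (0.0, 0.0), 0.0), 0)
arm [[0.557, 0.024, 0.061], [0.557, 0.024, 0.061], [0.557, 0.024, 0.061]]
brass [298. 102.] 2502 ((430.97845458984375, 299.1275939941406), (33.106929779052734, 33.13203811645508), 28.324100494384766)
brass [318. 256.] 1748 ((444.4461364746094, 200.4578399658203), (32.883785247802734, 33.01385498046875), 42.47206115722656)
[([0.4409, 0.1995, 0.0437], 0.91), ([0.43, 0.2955, 0.0459], 0.75), ([0.5945, 0.2063, 0.0111], 0.3)] [([0.5914, 0.2004, 0.0138], 0.69)]
  return np.nanmean(a, axis, out=out, keepdims=keepdims)
```

move_arm(
  increments=[
    {"xyz": [-1,1,30],"roll": 0,"grip": 100},
    {"xyz": [0,0,30],"roll": 0,"grip": 100},
    {"xyz": [0,0,25],"roll": 0,"grip": 100},
    {"xyz": [0,0,16],"roll": 0,"grip": 100},
    {"xyz": [0,0,0],"roll": 0,"grip": 45},
  ],
)

```text
time_s: 4.68
position: [0.4431, 0.2003, 0.0057]
tcp_rot: [[-0.008, 1.0, -0.005], [1.0, 0.008, -0.001], [-0.001, -0.005, -1.0]]
force: [-5.2, 0.1, 27.6]
opening: 0.972
grasp_force: 13.4
```

move_arm(
  increments=[
    {"xyz": [0,0,0],"roll": 0,"grip": 20},
    {"xyz": [0,0,0],"roll": 0,"grip": 20},
    {"xyz": [0,0,0],"roll": 0,"grip": 20},
    {"xyz": [0,0,0],"roll": 0,"grip": 20},
    {"xyz": [0,0,0],"roll": 0,"grip": 20},
  ],
)

```text
time_s: 5.1
position: [0.43, 0.1997, 0.0053]
tcp_rot: [[-0.006, 1.0, -0.029], [1.0, 0.006, -0.003], [-0.003, -0.029, -1.0]]
force: [-18.0, 4.4, 26.6]
opening: 0.639
grasp_force: 13.6
```

The −x finger landed on the pencil. I'll open, lift and regrasp along y.

move_arm(
  increments=[
    {"xyz": [0,0,0],"roll": 0,"grip": 100},
    {"xyz": [0,0,0],"roll": 0,"grip": 100},
    {"xyz": [0,0,0],"roll": 0,"grip": 100},
    {"xyz": [0,0,-20],"roll": 0,"grip": 100},
    {"xyz": [0,0,-30],"roll": 0,"grip": 100},
  ],
)

```text
time_s: 5.52
position: [0.4427, 0.2003, 0.0536]
tcp_rot: [[-0.009, 1.0, -0.005], [1.0, 0.009, -0.001], [-0.001, -0.005, -1.0]]
force: [1.0, -0.3, -0.1]
opening: 0.922
grasp_force: 0.0
```

move_arm(
  increments=[
    {"xyz": [0,0,-30],"roll": 0,"grip": 100},
    {"xyz": [0,0,-30],"roll": 0,"grip": 100},
    {"xyz": [0,0,0],"roll": 0,"grip": 100},
    {"xyz": [0,0,0],"roll": 0,"grip": 100},
  ],
)

```text
time_s: 5.85
position: [0.4462, 0.2008, 0.1164]
tcp_rot: [[-0.009, 1.0, 0.005], [1.0, 0.009, 0.001], [0.001, 0.005, -1.0]]
force: [0.1, -0.8, 0.4]
opening: 1.001
grasp_force: 0.0
```

```bash
python3 - <<'E' 2>/dev/null
from fit import *
im,d,P,T,K=snap('wrist','w3.png'); 
print(bot.read_state()['position'],bot.read_state()['tcp_rot'].round(3)); fits(im,P)
E
```

```text
[0.44502794 0.20031548 0.11509633] [[-0.009  1.     0.002]
 [ 1.     0.009  0.   ]
 [ 0.     0.002 -1.   ]]
plate (((583.095703125, 148.70315551757812), (87.30819702148438, 146.68780517578125), 0.5614722967147827), 7164)
ring (((0.0, 0.0), (0.0, 0.0), 0.0), 0) [nan nan nan]
case (((0.0, 0.0), (0.0, 0.0), 0.0), 0)
tray (((0.0, 0.0), (0.0, 0.0), 0.0), 0)
arm [[0.558, 0.019, 0.06], [0.561, 0.025, 0.062], [0.566, 0.032, 0.064]]
brass [294. 104.] 2268 ((431.07366943359375, 299.08795166015625), (32.854820251464844, 33.421287536621094), 40.05277633666992)
brass [309. 251.] 1611 ((440.69561767578125, 200.04090881347656), (32.67201232910156, 33.30916213989258), 0.4303051829338074)
```

View pics/w3.png

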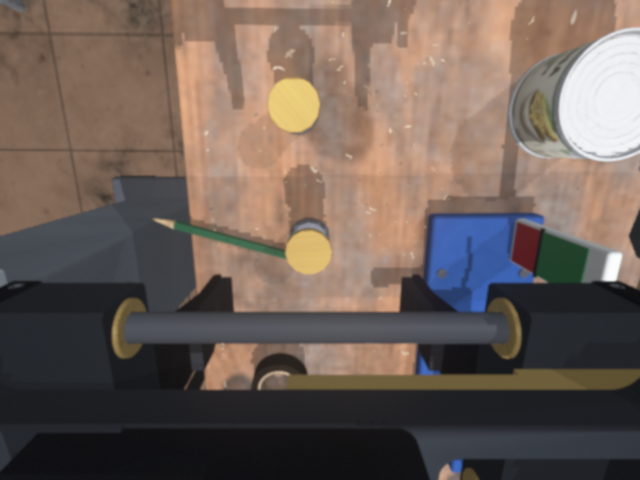

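Spring 1 is still upright at px (309,251), (0.4407, 0.200). The pencil end touches its −x side, so I'll grasp with the fingers closing along y.

move_arm(
  increments=[
    {"xyz": [0,0,0],"roll": -0.125,"grip": 100},
    {"xyz": [0,0,0],"roll": -0.125,"grip": 100},
    {"xyz": [0,0,0],"roll": -0.125,"grip": 100},
    {"xyz": [0,0,0],"roll": -0.125,"grip": 100},
    {"xyz": [0,0,0],"roll": -0.125,"grip": 100},
  ],
)

```text
time_s: 6.32
position: [0.4436, 0.1996, 0.1128]
tcp_rot: [[-0.596, 0.803, -0.004], [0.803, 0.596, -0.001], [0.002, -0.003, -1.0]]
force: [0.5, 0.2, -0.0]
opening: 0.994
grasp_force: 0.0
```

move_arm(
  increments=[
    {"xyz": [0,0,0],"roll": -0.125,"grip": 100},
    {"xyz": [0,0,0],"roll": -0.125,"grip": 100},
    {"xyz": [0,0,0],"roll": -0.125,"grip": 100},
    {"xyz": [0,0,0],"roll": -0.125,"grip": 100},
    {"xyz": [0,0,0],"roll": -0.125,"grip": 100},
  ],
)

```text
time_s: 6.73
position: [0.4436, 0.1996, 0.1128]
tcp_rot: [[-0.953, 0.302, -0.004], [0.302, 0.953, -0.001], [0.003, -0.002, -1.0]]
force: [-0.3, 0.0, 0.1]
opening: 1.0
grasp_force: 0.0
```

move_arm(
  increments=[
    {"xyz": [0,0,0],"roll": -0.125,"grip": 100},
    {"xyz": [0,0,0],"roll": -0.125,"grip": 100},
    {"xyz": [0,0,0],"roll": -0.062,"grip": 100},
    {"xyz": [3,0,25],"roll": 0,"grip": 100},
    {"xyz": [0,0,0],"roll": 0,"grip": 100},
  ],
)

```text
time_s: 7.15
position: [0.4383, 0.199, 0.0858]
tcp_rot: [[-1.0, 0.001, -0.009], [0.001, 1.0, -0.002], [0.009, -0.002, -1.0]]
force: [-1.1, -0.6, -0.2]
opening: 0.996
grasp_force: 0.0
```

move_arm(
  increments=[
    {"xyz": [0,0,30],"roll": 0,"grip": 100},
    {"xyz": [0,0,30],"roll": 0,"grip": 100},
    {"xyz": [0,0,18],"roll": 0,"grip": 100},
    {"xyz": [0,0,5],"roll": 0,"grip": 100},
    {"xyz": [0,0,0],"roll": 0,"grip": 100},
  ],
)

```text
time_s: 7.57
position: [0.4403, 0.1992, 0.0049]
tcp_rot: [[-1.0, 0.002, -0.005], [0.002, 1.0, -0.001], [0.005, -0.001, -1.0]]
force: [-0.6, 0.1, -0.3]
opening: 1.004
grasp_force: 0.0
```

move_arm(
  increments=[
    {"xyz": [0,0,1],"roll": 0,"grip": 50},
    {"xyz": [0,0,0],"roll": 0,"grip": 30},
    {"xyz": [0,0,0],"roll": 0,"grip": 20},
    {"xyz": [0,0,0],"roll": 0,"grip": 20},
    {"xyz": [0,0,0],"roll": 0,"grip": 20},
  ],
)

```text
time_s: 7.98
position: [0.4424, 0.1995, 0.0064]
tcp_rot: [[-1.0, 0.002, 0.002], [0.002, 1.0, 0.0], [-0.002, 0.0, -1.0]]
force: [0.7, 0.1, -0.1]
opening: 0.707
grasp_force: 0.0
```

move_arm(
  increments=[
    {"xyz": [0,0,0],"roll": 0,"grip": 20},
    {"xyz": [0,0,-10],"roll": 0,"grip": 20},
    {"xyz": [0,0,-20],"roll": 0,"grip": 20},
    {"xyz": [0,0,-30],"roll": 0,"grip": 20},
    {"xyz": [0,0,-30],"roll": 0,"grip": 20},
  ],
)

```text
time_s: 8.4
position: [0.4411, 0.1992, 0.0966]
tcp_rot: [[-1.0, 0.002, -0.002], [0.002, 1.0, -0.0], [0.002, -0.0, -1.0]]
force: [1.2, 0.3, -0.7]
opening: 0.327
grasp_force: 0.0
```

The fingers close slower than I expected, so I lifted too early. I'll look again.

move_arm(
  increments=[
    {"xyz": [0,0,0],"roll": 0,"grip": 100},
    {"xyz": [0,0,0],"roll": 0,"grip": 100},
    {"xyz": [0,0,0],"roll": 0,"grip": 100},
    {"xyz": [0,0,0],"roll": 0,"grip": 100},
    {"xyz": [0,0,0],"roll": 0,"grip": 100},
  ],
)

```text
time_s: 8.82
position: [0.441, 0.1991, 0.0946]
tcp_rot: [[-1.0, 0.002, -0.003], [0.002, 1.0, -0.0], [0.003, -0.0, -1.0]]
force: [-0.2, -0.1, -0.0]
opening: 0.62
grasp_force: 0.0
```

move_arm(
  increments=[
    {"xyz": [0,0,0],"roll": 0,"grip": 100},
    {"xyz": [0,0,0],"roll": 0,"grip": 100},
    {"xyz": [0,0,0],"roll": 0,"grip": 100},
    {"xyz": [0,0,0],"roll": 0,"grip": 100},
    {"xyz": [0,0,0],"roll": 0,"grip": 100},
  ],
)

```text
time_s: 9.23
position: [0.4419, 0.1993, 0.0953]
tcp_rot: [[-1.0, 0.002, -0.0], [0.002, 1.0, -0.0], [0.0, -0.0, -1.0]]
force: [-0.9, 0.4, 0.5]
opening: 0.964
grasp_force: 0.0
```

```bash
python3 - <<'E' 2>/dev/null
from fit import *
im,d,P,T,K=snap('wrist','w4.png'); 
print(bot.read_state()['position']); fits(im,P)
E
```

```text
[0.44188792 0.1993624  0.09541164]
plate (((551.5960693359375, 154.96182250976562), (26.98630142211914, 129.3167266845703), 0.9817490577697754), 3386)
ring (((0.0, 0.0), (0.0, 0.0), 0.0), 0) [nan nan nan]
case (((0.0, 0.0), (0.0, 0.0), 0.0), 0)
tray (((0.0, 0.0), (0.0, 0.0), 0.0), 0)
arm [[0.403, 0.113, 0.167], [0.405, 0.127, 0.188], [0.423, 0.13, 0.19]]
brass [469. 244.] 2105 ((430.3204345703125, 298.74517822265625), (33.33275604248047, 33.31256103515625), 65.03944396972656)
brass [319. 259.] 1921 ((440.2408142089844, 199.83114624023438), (32.664573669433594, 33.62971878051758), 89.60363006591797)
```

Spring 1 is still standing at (0.4403, 0.1998). I'll descend again and this time wait for the fingers to close.

move_arm(
  increments=[
    {"xyz": [1,0,30],"roll": 0,"grip": 100},
    {"xyz": [0,0,30],"roll": 0,"grip": 100},
    {"xyz": [0,0,26],"roll": 0,"grip": 100},
    {"xyz": [0,0,4],"roll": 0,"grip": 100},
    {"xyz": [0,0,0],"roll": 0,"grip": 20},
  ],
)

```text
time_s: 9.7
position: [0.4398, 0.1991, 0.0043]
tcp_rot: [[-1.0, 0.002, -0.004], [0.002, 1.0, -0.001], [0.004, -0.001, -1.0]]
force: [-0.3, -1.1, -0.0]
opening: 0.974
grasp_force: 0.0
```

move_arm(
  increments=[
    {"xyz": [0,0,0],"roll": 0,"grip": 20},
    {"xyz": [0,0,0],"roll": 0,"grip": 20},
    {"xyz": [0,0,0],"roll": 0,"grip": 20},
    {"xyz": [0,0,0],"roll": 0,"grip": 20},
    {"xyz": [0,0,0],"roll": 0,"grip": 20},
  ],
)

```text
time_s: 10.12
position: [0.4415, 0.1995, 0.0065]
tcp_rot: [[-1.0, 0.002, 0.002], [0.002, 1.0, 0.0], [-0.002, 0.0, -1.0]]
force: [-0.0, -0.5, -0.1]
opening: 0.634
grasp_force: 0.0
```

move_arm(
  increments=[
    {"xyz": [0,0,0],"roll": 0,"grip": 20},
    {"xyz": [0,0,0],"roll": 0,"grip": 20},
    {"xyz": [0,0,0],"roll": 0,"grip": 20},
    {"xyz": [0,0,0],"roll": 0,"grip": 20},
    {"xyz": [0,0,0],"roll": 0,"grip": 20},
  ],
)

```text
time_s: 10.53
position: [0.441, 0.1994, 0.0058]
tcp_rot: [[-1.0, 0.002, 0.0], [0.002, 1.0, 0.0], [-0.0, 0.0, -1.0]]
force: [-0.5, 0.8, 4.8]
opening: 0.356
grasp_force: 34.0
```

move_arm(
  increments=[
    {"xyz": [0,0,0],"roll": 0,"grip": 20},
    {"xyz": [0,0,0],"roll": 0,"grip": 20},
    {"xyz": [0,0,0],"roll": 0,"grip": 20},
  ],
)

```text
time_s: 10.78
position: [0.441, 0.1994, 0.0058]
tcp_rot: [[-1.0, 0.002, 0.0], [0.002, 1.0, 0.0], [-0.0, 0.0, -1.0]]
force: [0.3, 0.3, 4.9]
opening: 0.357
grasp_force: 34.2
```

Gripped. I'll lift and move over the plate to view the ring.

move_arm(
  increments=[
    {"xyz": [0,0,-15],"roll": 0,"grip": 20},
    {"xyz": [0,0,-35],"roll": 0,"grip": 20},
    {"xyz": [0,0,-40],"roll": 0,"grip": 20},
    {"xyz": [0,0,-40],"roll": 0,"grip": 20},
    {"xyz": [0,0,-40],"roll": 0,"grip": 20},
  ],
)

```text
time_s: 11.2
position: [0.44, 0.1991, 0.1766]
tcp_rot: [[-1.0, 0.002, -0.002], [0.002, 1.0, -0.0], [0.002, -0.0, -1.0]]
force: [0.9, 0.6, -1.1]
opening: 0.357
grasp_force: 33.3
```

move_arm(
  increments=[
    {"xyz": [0,0,-40],"roll": 0,"grip": 20},
    {"xyz": [0,0,-40],"roll": 0,"grip": 20},
    {"xyz": [-36,-14,0],"roll": 0,"grip": 20},
    {"xyz": [-36,-14,0],"roll": 0,"grip": 20},
    {"xyz": [-36,-14,0],"roll": 0,"grip": 20},
  ],
)

```text
time_s: 11.62
position: [0.5497, 0.157, 0.2567]
tcp_rot: [[-1.0, 0.0, 0.002], [0.0, 1.0, 0.0], [-0.002, 0.0, -1.0]]
force: [1.0, 0.6, -1.2]
opening: 0.357
grasp_force: 33.3
```

move_arm(
  increments=[
    {"xyz": [-36,-14,0],"roll": 0,"grip": 20},
    {"xyz": [-36,-14,0],"roll": 0,"grip": 20},
    {"xyz": [-36,-16,0],"roll": 0,"grip": 20},
    {"xyz": [0,0,0],"roll": 0,"grip": 20},
    {"xyz": [0,0,0],"roll": 0,"grip": 20},
  ],
)

```text
time_s: 12.03
position: [0.6577, 0.1115, 0.2535]
tcp_rot: [[-1.0, 0.004, -0.002], [0.004, 1.0, -0.0], [0.002, -0.0, -1.0]]
force: [-0.9, -0.4, -0.4]
opening: 0.356
grasp_force: 33.2
```

```bash
python3 - <<'E' 2>/dev/null
from fit import *
im,d,P,T,K=snap('wrist','w5.png'); np.save('w5P.npy',P)
print(bot.read_state()['position'],bot.read_state()['opening']); fits(im,P);print(spots('seat','wrist',T),spots('spring_a','wrist',T))
E
```

```text
[0.65605934 0.11249031 0.25368962] 0.35922837494813237
plate (((584.8746337890625, 116.9372787475586), (86.3104019165039, 205.6967315673828), 0.7920742034912109), 11585)
ring (((590.6669921875, 100.2743148803711), (62.80559539794922, 180.0749053955078), 5.00242280960083), 232) [0.58629334 0.11054692 0.01532749]
case (((527.36962890625, -224.6340789794922), (40.121253967285156, 3.8398776054382324), 7.2744526863098145), 63)
tray (((479.8097839355469, -115.29924774169922), (83.70685577392578, 132.064453125), 4.160984516143799), 1584)
lid [[0.705, -0.203, 0.1], [0.705, -0.202, 0.102], [0.705, -0.201, 0.103]] (((705.2679443359375, -201.79690551757812), (2.423365592956543, 0.0), -90.1688461303711), 2)
arm [[0.521, -0.067, 0.061], [0.658, 0.016, 0.18], [0.724, 0.128, 0.293]]
[([0.577, 0.0744, 0.014], 0.74), ([0.5875, 0.001, 0.1651], 0.25)] [([0.6444, 0.1069, 0.2907], 0.91), ([0.4406, 0.2945, 0.0071], 0.64), ([0.5812, 0.0777, 0.0141], 0.26)]
```

View pics/w5.png

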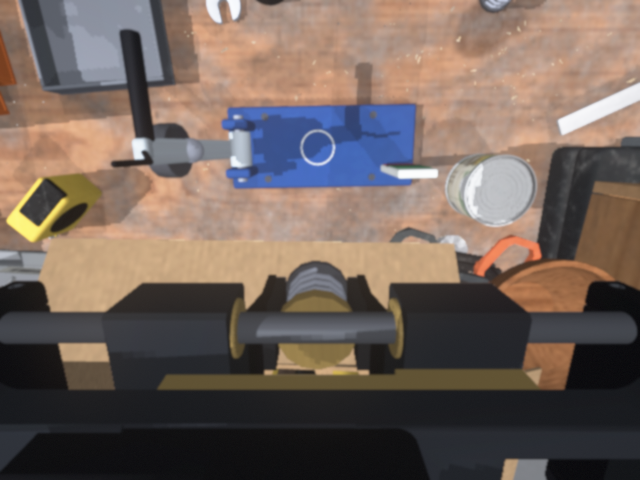

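Ring centre at px (318,147); the arm is up with its handle at about (137,80). The spring is held upright in the fingers.

```bash
python3 - <<'E' 2>/dev/null
from h import *
im=cv2.imread('pics/w5.png');P=np.load('w5P.npy')
g=im[125:170,295:345].min(2); m=g>120
v,u=np.nonzero(m);e=cv2.fitEllipse(np.c_[u+295,v+125].astype(np.float32));print(e)
c=P[int(e[0][1])-3:int(e[0][1])+4,int(e[0][0])-3:int(e[0][0])+4].reshape(-1,3);print('seat',np.nanmean(c,0))
q=P[v+125,u+295];print(cv2.minAreaRect((q[:,:2]*1000).astype(np.float32)),(q.max(0)+q.min(0))/2)
# spring in hand
hsv=cv2.cvtColor(im,cv2.COLOR_BGR2HSV)
sub=P[260:370,270:370].reshape(-1,3);s=sub[(sub[:,2]>.23)&(sub[:,2]<.32)]
print(np.percentile(s,[2,50,98],axis=0))
# handle
h=P[25:140,115:155].reshape(-1,3);hk=im[25:140,115:155].reshape(-1,3).max(1)<60;h=h[hk&(h[:,2]>.1)]
print('handle',np.percentile(h,[2,50,98],axis=0).round(4))
E
```

```text
((317.2589416503906, 147.0790252685547), (32.57657241821289, 33.84955596923828), 2.6891491413116455)
seat [0.58465998 0.11160025 0.0147585 ]
((585.494140625, 112.17327117919922), (39.81440353393555, 38.42802429199219), 89.50788879394531) [0.58548485 0.11217768 0.01503846]
[[0.64075362 0.09073808 0.25156102]
 [0.64775    0.11162074 0.28824741]
 [0.67136205 0.13240496 0.3027241 ]]
handle [[ 0.5164 -0.0088  0.1759]
 [ 0.5441 -0.0029  0.1801]
 [ 0.5755  0.0007  0.1821]]
```

move_arm(
  increments=[
    {"xyz": [0,0,0],"roll": 0.125,"grip": 20},
    {"xyz": [0,0,0],"roll": 0.125,"grip": 20},
    {"xyz": [0,0,0],"roll": 0.125,"grip": 20},
    {"xyz": [0,0,0],"roll": 0.125,"grip": 20},
    {"xyz": [0,0,0],"roll": 0.125,"grip": 20},
  ],
)

```text
time_s: 12.6
position: [0.6551, 0.1141, 0.2559]
tcp_rot: [[-0.807, 0.59, -0.001], [0.59, 0.807, 0.0], [0.001, -0.0, -1.0]]
force: [0.7, 0.3, -1.4]
opening: 0.359
grasp_force: 33.2
```

move_arm(
  increments=[
    {"xyz": [0,0,0],"roll": 0.125,"grip": 20},
    {"xyz": [0,0,0],"roll": 0.125,"grip": 20},
    {"xyz": [0,0,0],"roll": 0.125,"grip": 20},
    {"xyz": [0,0,0],"roll": 0.125,"grip": 20},
    {"xyz": [0,0,0],"roll": 0.125,"grip": 20},
  ],
)

```text
time_s: 13.02
position: [0.6551, 0.1142, 0.2559]
tcp_rot: [[-0.309, 0.951, -0.001], [0.951, 0.309, 0.0], [0.0, -0.001, -1.0]]
force: [-0.3, 0.6, -0.3]
opening: 0.36
grasp_force: 33.2
```

move_arm(
  increments=[
    {"xyz": [0,0,0],"roll": 0.125,"grip": 20},
    {"xyz": [0,0,0],"roll": 0.125,"grip": 20},
    {"xyz": [0,0,0],"roll": 0.066,"grip": 20},
    {"xyz": [0,-35,0],"roll": 0,"grip": 20},
    {"xyz": [0,-36,0],"roll": 0,"grip": 20},
  ],
)

```text
time_s: 13.43
position: [0.5848, 0.1135, 0.2552]
tcp_rot: [[-0.004, 1.0, 0.0], [1.0, 0.004, 0.0], [0.0, 0.0, -1.0]]
force: [0.3, -0.7, -1.3]
opening: 0.361
grasp_force: 33.3
```

move_arm(
  increments=[
    {"xyz": [0,0,35],"roll": 0,"grip": 20},
    {"xyz": [0,0,35],"roll": 0,"grip": 20},
    {"xyz": [0,0,0],"roll": 0,"grip": 20},
    {"xyz": [0,0,0],"roll": 0,"grip": 20},
  ],
)

```text
time_s: 13.77
position: [0.5834, 0.1135, 0.1847]
tcp_rot: [[-0.004, 1.0, -0.005], [1.0, 0.004, 0.0], [0.0, -0.005, -1.0]]
force: [0.4, -0.8, -0.3]
opening: 0.354
grasp_force: 33.3
```

```bash
python3 - <<'E' 2>/dev/null
from h import *
P=np.load('w5P.npy'); b=P[150:185,380:445].reshape(-1,3); print('board',np.nanmax(b,0),np.nanmin(b,0)); s=bot.read_state();print(s['position'],s['tcp_rot'].round(3))
im,d,P,T,K=snap('top','t2.png'); print(spots('spring_a','top',T))
E
```

```text
board [0.62876774 0.26580043 0.10676059] [ 0.58826607  0.18333313 -0.00264971]
[0.5833523  0.113531   0.18469187] [[-0.004  1.    -0.005]
 [ 1.     0.004  0.   ]
 [ 0.    -0.005 -1.   ]]
[([0.429, 0.2973, 0.0413], 0.46)]
```

move_arm(
  increments=[
    {"xyz": [-2,1,40],"roll": 0,"grip": 20},
    {"xyz": [0,0,40],"roll": 0,"grip": 20},
    {"xyz": [0,0,40],"roll": 0,"grip": 20},
    {"xyz": [0,0,30],"roll": 0,"grip": 20},
    {"xyz": [0,0,0],"roll": 0,"grip": 20},
  ],
)

```text
time_s: 14.28
position: [0.5842, 0.1107, 0.0316]
tcp_rot: [[-0.003, 1.0, -0.008], [1.0, 0.003, -0.0], [-0.0, -0.008, -1.0]]
force: [0.1, -0.8, -1.2]
opening: 0.355
grasp_force: 33.2
```

move_arm(
  increments=[
    {"xyz": [0,0,6],"roll": 0,"grip": 20},
    {"xyz": [0,0,6],"roll": 0,"grip": 20},
    {"xyz": [0,0,0],"roll": 0,"grip": 20},
    {"xyz": [0,0,0],"roll": 0,"grip": 20},
  ],
)

```text
time_s: 14.62
position: [0.5884, 0.1108, 0.0256]
tcp_rot: [[-0.003, 1.0, 0.004], [1.0, 0.003, 0.0], [-0.0, 0.004, -1.0]]
force: [-0.1, -0.1, -0.8]
opening: 0.357
grasp_force: 33.2
```

move_arm(
  increments=[
    {"xyz": [0,-1,3],"roll": 0,"grip": 20},
    {"xyz": [0,0,0],"roll": 0,"grip": 20},
  ],
)

```text
time_s: 14.78
position: [0.5862, 0.1108, 0.0215]
tcp_rot: [[-0.003, 1.0, 0.002], [1.0, 0.003, -0.0], [-0.0, 0.002, -1.0]]
force: [-0.6, -0.2, -0.9]
opening: 0.359
grasp_force: 33.2
```

move_arm(
  increments=[
    {"xyz": [0,0,2],"roll": 0,"grip": 20},
    {"xyz": [0,0,0],"roll": 0,"grip": 20},
  ],
)

```text
time_s: 14.95
position: [0.5863, 0.1108, 0.02]
tcp_rot: [[-0.003, 1.0, 0.001], [1.0, 0.003, 0.0], [0.0, 0.001, -1.0]]
force: [0.3, 0.9, 5.7]
opening: 0.357
grasp_force: 30.0
```

move_arm(
  increments=[
    {"xyz": [0,0,0],"roll": 0,"grip": 100},
    {"xyz": [0,0,0],"roll": 0,"grip": 100},
    {"xyz": [0,0,0],"roll": 0,"grip": 100},
    {"xyz": [0,0,0],"roll": 0,"grip": 100},
    {"xyz": [0,0,0],"roll": 0,"grip": 100},
  ],
)

```text
time_s: 15.37
position: [0.5858, 0.1107, 0.0185]
tcp_rot: [[-0.003, 1.0, -0.0], [1.0, 0.003, 0.0], [0.0, -0.0, -1.0]]
force: [-0.3, 0.7, 0.2]
opening: 0.653
grasp_force: 0.0
```

move_arm(
  increments=[
    {"xyz": [0,0,-10],"roll": 0,"grip": 100},
    {"xyz": [0,0,-25],"roll": 0,"grip": 100},
    {"xyz": [0,0,-40],"roll": 0,"grip": 100},
    {"xyz": [0,0,-40],"roll": 0,"grip": 100},
    {"xyz": [0,0,-40],"roll": 0,"grip": 100},
  ],
)

```text
time_s: 15.78
position: [0.5852, 0.1107, 0.1754]
tcp_rot: [[-0.003, 1.0, -0.001], [1.0, 0.003, -0.0], [-0.0, -0.001, -1.0]]
force: [0.8, -0.5, 0.9]
opening: 0.975
grasp_force: 0.0
```

move_arm(
  increments=[
    {"xyz": [0,0,-40],"roll": 0,"grip": 100},
    {"xyz": [0,0,-30],"roll": 0,"grip": 100},
    {"xyz": [0,0,-20],"roll": 0,"grip": 100},
    {"xyz": [0,0,0],"roll": 0,"grip": 100},
  ],
)

```text
time_s: 16.12
position: [0.5887, 0.1109, 0.27]
tcp_rot: [[-0.003, 1.0, 0.012], [1.0, 0.003, 0.0], [0.0, 0.012, -1.0]]
force: [1.1, 0.2, 0.7]
opening: 1.002
grasp_force: 0.0
```

```bash
cat > brass.py <<'E'
from h import *
def brass(im,P):
    hsv=cv2.cvtColor(im,cv2.COLOR_RGB2HSV).astype(int);H,S=hsv[...,0],hsv[...,1]
    x,y,z=P[...,0],P[...,1],P[...,2]
    b=(H>14)&(H<28)&(S>90)&(x>.35)&(x<.63)&(z>.005)&(z<.075)&(y>-.45)&(y<.36)
    n,lab,st,c=cv2.connectedComponentsWithStats(b.astype(np.uint8))
    for i in range(1,n):
        if st[i,4]>25:
            q=P[lab==i]; r=cv2.minAreaRect((q[:,:2]*1000).astype(np.float32))
            print('brass',c[i].round(),st[i,4],np.round(r[0],1),np.round(r[1],1),'z',np.nanpercentile(q[:,2],[5,50,95]).round(3))
E
python3 - <<'E' 2>/dev/null
from brass import *
for c in ['side','top']:
  im,d,P,T,K=snap(c,c+'3.png'); print(c);brass(im,P)
print(bot.read_state()['position'])
E
```

```text
side
brass [271. 217.] 79 [ 621.9 -163.2] [33.  13.3] z [0.01  0.044 0.064]
brass [281. 277.] 130 [587.3 112.8] [32.4 34.4] z [0.056 0.06  0.062]
brass [357. 342.] 193 [432.2 299.8] [32.7 34.6] z [0.042 0.045 0.047]
top
brass [238. 185.] 27 [598.  295.1] [10.2 26.2] z [0.028 0.038 0.046]
brass [293. 198.] 86 [587.  108.7] [31.6 32. ] z [0.056 0.06  0.064]
brass [388. 217.] 119 [ 621.3 -171.3] [34.4 17. ] z [0.009 0.038 0.065]
brass [214. 226.] 98 [432.9 299.2] [33.  32.2] z [0.04  0.045 0.049]
[0.58577788 0.11078222 0.2646633 ]
```

Spring 1 is standing on the ring. Next I'll turn back to yaw 90 and go above the arm's handle.

move_arm(
  increments=[
    {"xyz": [0,0,0],"roll": -0.125,"grip": 100},
    {"xyz": [0,0,0],"roll": -0.125,"grip": 100},
    {"xyz": [0,0,0],"roll": -0.125,"grip": 100},
    {"xyz": [0,0,0],"roll": -0.125,"grip": 100},
    {"xyz": [0,0,0],"roll": -0.125,"grip": 100},
  ],
)

```text
time_s: 16.63
position: [0.5842, 0.1107, 0.261]
tcp_rot: [[-0.592, 0.806, -0.005], [0.806, 0.592, 0.0], [0.003, -0.004, -1.0]]
force: [-0.1, 0.2, -0.1]
opening: 1.004
grasp_force: 0.0
```

move_arm(
  increments=[
    {"xyz": [0,0,0],"roll": -0.125,"grip": 100},
    {"xyz": [0,0,0],"roll": -0.125,"grip": 100},
    {"xyz": [0,0,0],"roll": -0.125,"grip": 100},
    {"xyz": [0,0,0],"roll": -0.125,"grip": 100},
    {"xyz": [0,0,0],"roll": -0.125,"grip": 100},
  ],
)

```text
time_s: 17.05
position: [0.5842, 0.1107, 0.2609]
tcp_rot: [[-0.952, 0.307, -0.005], [0.307, 0.952, -0.0], [0.005, -0.002, -1.0]]
force: [0.4, -0.3, 0.3]
opening: 1.002
grasp_force: 0.0
```

move_arm(
  increments=[
    {"xyz": [0,0,0],"roll": -0.125,"grip": 100},
    {"xyz": [0,0,0],"roll": -0.125,"grip": 100},
    {"xyz": [0,0,0],"roll": -0.068,"grip": 100},
    {"xyz": [19,-38,0],"roll": 0,"grip": 100},
    {"xyz": [18,-38,0],"roll": 0,"grip": 100},
  ],
)

```text
time_s: 17.47
position: [0.5479, 0.0367, 0.261]
tcp_rot: [[-1.0, -0.005, -0.004], [-0.005, 1.0, 0.001], [0.004, 0.001, -1.0]]
force: [1.1, -0.4, 0.4]
opening: 0.999
grasp_force: 0.0
```

move_arm(
  increments=[
    {"xyz": [18,-38,0],"roll": 0,"grip": 100},
    {"xyz": [0,0,0],"roll": 0,"grip": 100},
    {"xyz": [0,0,0],"roll": 0,"grip": 100},
  ],
)

```text
time_s: 17.72
position: [0.5296, -0.0033, 0.2617]
tcp_rot: [[-1.0, 0.004, -0.004], [0.004, 1.0, 0.001], [0.004, 0.001, -1.0]]
force: [0.3, -0.6, 0.4]
opening: 1.002
grasp_force: 0.0
```

move_arm(
  increments=[
    {"xyz": [0,-1,35],"roll": 0,"grip": 100},
    {"xyz": [0,0,35],"roll": 0,"grip": 100},
    {"xyz": [0,0,34],"roll": 0,"grip": 100},
    {"xyz": [0,0,0],"roll": 0,"grip": 0},
    {"xyz": [0,0,0],"roll": 0,"grip": 0},
  ],
)

```text
time_s: 18.13
position: [0.53, -0.0014, 0.1574]
tcp_rot: [[-1.0, -0.001, -0.006], [-0.001, 1.0, 0.002], [0.006, 0.002, -1.0]]
force: [0.8, -0.1, 0.4]
opening: 0.921
grasp_force: 0.0
```

move_arm(
  increments=[
    {"xyz": [0,0,0],"roll": 0,"grip": 0},
    {"xyz": [0,0,0],"roll": 0,"grip": 0},
    {"xyz": [0,0,0],"roll": 0,"grip": 0},
    {"xyz": [0,0,0],"roll": 0,"grip": 0},
    {"xyz": [0,0,0],"roll": 0,"grip": 0},
  ],
)

```text
time_s: 18.55
position: [0.5322, -0.0029, 0.1608]
tcp_rot: [[-1.0, -0.0, 0.002], [-0.0, 1.0, -0.001], [-0.002, -0.001, -1.0]]
force: [-0.3, -0.5, -0.5]
opening: 0.553
grasp_force: 0.0
```

move_arm(
  increments=[
    {"xyz": [0,0,0],"roll": 0,"grip": 0},
    {"xyz": [0,0,0],"roll": 0,"grip": 0},
    {"xyz": [0,0,0],"roll": 0,"grip": 0},
    {"xyz": [0,0,0],"roll": 0,"grip": 0},
    {"xyz": [0,0,0],"roll": 0,"grip": 0},
  ],
)

```text
time_s: 18.97
position: [0.5315, -0.0029, 0.1595]
tcp_rot: [[-1.0, -0.0, -0.0], [-0.0, 1.0, -0.0], [0.0, -0.0, -1.0]]
force: [-0.2, -1.6, 0.7]
opening: 0.17
grasp_force: 0.9
```

move_arm(
  increments=[
    {"xyz": [0,0,0],"roll": 0,"grip": 0},
    {"xyz": [0,0,0],"roll": 0,"grip": 0},
    {"xyz": [0,0,0],"roll": 0,"grip": 0},
    {"xyz": [0,0,0],"roll": 0,"grip": 0},
    {"xyz": [0,0,0],"roll": 0,"grip": 0},
  ],
)

```text
time_s: 19.38
position: [0.5315, -0.0031, 0.1596]
tcp_rot: [[-1.0, -0.0, 0.0], [-0.0, 1.0, -0.0], [-0.0, -0.0, -1.0]]
force: [-0.5, -2.2, 1.9]
opening: 0.127
grasp_force: 30.0
```

```bash
cat > arc.py <<'E'
import numpy as np,sys
# tester arc rows (tool y = world dy, tool z = -world dz), yaw 90
def pos(a): return np.array([.032+.13*np.cos(a)-.014*np.sin(a),.05+.13*np.sin(a)+.014*np.cos(a)])*1000
a=np.array([1.72,1.64,1.55,1.46,1.37,1.28,1.19,1.10,1.01,.92,.83,.74,.65,.56,.47,.38,.30,.23,.17,.12])
p=np.array([pos(x) for x in a]);print(p[0],np.c_[a[1:],np.diff(p.round(),axis=0)*[1,-1]].tolist(),p[-1])
E
python3 arc.py
```

```text
[ -1.16904776 176.47455978] [[1.64, 10.0, -3.0], [1.55, 12.0, -1.0], [1.46, 11.0, -1.0], [1.37, 12.0, 1.0], [1.28, 12.0, 1.0], [1.19, 11.0, 3.0], [1.1, 11.0, 4.0], [1.01, 11.0, 4.0], [0.92, 11.0, 6.0], [0.83, 9.0, 7.0], [0.74, 10.0, 7.0], [0.65, 8.0, 8.0], [0.56, 8.0, 9.0], [0.47, 7.0, 10.0], [0.38, 6.0, 10.0], [0.3, 4.0, 9.0], [0.23, 3.0, 9.0], [0.17, 3.0, 7.0], [0.12, 1.0, 7.0]] [159.38915176  79.46190785]
```

Handle gripped; now leading it down the arc.

move_arm(
  increments=[
    {"xyz": [0,12,-3],"roll": 0,"grip": 0},
    {"xyz": [0,12,-1],"roll": 0,"grip": 0},
    {"xyz": [0,11,-1],"roll": 0,"grip": 0},
    {"xyz": [0,12,1],"roll": 0,"grip": 0},
    {"xyz": [0,12,1],"roll": 0,"grip": 0},
  ],
)

```text
time_s: 19.8
position: [0.5312, 0.0576, 0.1623]
tcp_rot: [[-1.0, -0.001, -0.0], [-0.001, 1.0, 0.0], [0.0, 0.0, -1.0]]
force: [0.3, -3.3, -4.8]
opening: 0.122
grasp_force: 30.0
```

move_arm(
  increments=[
    {"xyz": [0,11,3],"roll": 0,"grip": 0},
    {"xyz": [0,11,4],"roll": 0,"grip": 0},
    {"xyz": [0,11,4],"roll": 0,"grip": 0},
    {"xyz": [0,11,6],"roll": 0,"grip": 0},
    {"xyz": [0,9,7],"roll": 0,"grip": 0},
  ],
)

```text
time_s: 20.22
position: [0.5308, 0.1111, 0.1379]
tcp_rot: [[-1.0, -0.0, -0.001], [-0.0, 1.0, 0.001], [0.001, 0.001, -1.0]]
force: [-2.1, -0.7, 2.1]
opening: 0.126
grasp_force: 30.0
```

move_arm(
  increments=[
    {"xyz": [0,10,7],"roll": 0,"grip": 0},
    {"xyz": [0,8,8],"roll": 0,"grip": 0},
    {"xyz": [0,8,9],"roll": 0,"grip": 0},
    {"xyz": [0,7,10],"roll": 0,"grip": 0},
    {"xyz": [0,0,0],"roll": 0,"grip": 0},
  ],
)

```text
time_s: 20.63
position: [0.5307, 0.1437, 0.1022]
tcp_rot: [[-1.0, -0.001, -0.002], [-0.001, 1.0, 0.001], [0.002, 0.001, -1.0]]
force: [-1.3, 0.4, -1.1]
opening: 0.126
grasp_force: 30.0
```

move_arm(
  increments=[
    {"xyz": [0,6,9],"roll": 0,"grip": 0},
    {"xyz": [0,4,9],"roll": 0,"grip": 0},
    {"xyz": [0,3,8],"roll": 0,"grip": 0},
    {"xyz": [0,2,7],"roll": 0,"grip": 0},
    {"xyz": [0,1,5],"roll": 0,"grip": 0},
  ],
)

```text
time_s: 21.05
position: [0.5307, 0.1588, 0.0655]
tcp_rot: [[-1.0, 0.0, -0.002], [0.0, 1.0, 0.001], [0.002, 0.001, -1.0]]
force: [-2.8, 2.1, 0.5]
opening: 0.124
grasp_force: 30.1
```

move_arm(
  increments=[
    {"xyz": [0,0,3],"roll": 0,"grip": 0},
    {"xyz": [0,0,0],"roll": 0,"grip": 0},
    {"xyz": [0,0,0],"roll": 0,"grip": 0},
  ],
)

```text
time_s: 21.3
position: [0.5307, 0.1594, 0.0632]
tcp_rot: [[-1.0, 0.001, -0.001], [0.001, 1.0, 0.002], [0.001, 0.002, -1.0]]
force: [-4.4, 3.3, -0.0]
opening: 0.128
grasp_force: 30.1
```

move_arm(
  increments=[
    {"xyz": [0,0,0],"roll": 0,"grip": 100},
    {"xyz": [0,0,0],"roll": 0,"grip": 100},
    {"xyz": [0,0,0],"roll": 0,"grip": 100},
    {"xyz": [0,0,0],"roll": 0,"grip": 100},
    {"xyz": [0,0,0],"roll": 0,"grip": 100},
  ],
)

```text
time_s: 21.72
position: [0.5328, 0.158, 0.064]
tcp_rot: [[-1.0, 0.0, 0.003], [0.0, 1.0, 0.0], [-0.003, 0.0, -1.0]]
force: [-0.3, -0.4, -1.0]
opening: 0.421
grasp_force: 0.0
```

move_arm(
  increments=[
    {"xyz": [0,0,0],"roll": 0,"grip": 100},
    {"xyz": [0,0,0],"roll": 0,"grip": 100},
    {"xyz": [0,0,0],"roll": 0,"grip": 100},
    {"xyz": [0,0,0],"roll": 0,"grip": 100},
    {"xyz": [0,0,0],"roll": 0,"grip": 100},
  ],
)

```text
time_s: 22.13
position: [0.5315, 0.1581, 0.0635]
tcp_rot: [[-1.0, -0.0, 0.0], [-0.0, 1.0, -0.0], [-0.0, -0.0, -1.0]]
force: [0.0, -0.6, -0.2]
opening: 0.799
grasp_force: 0.0
```

move_arm(
  increments=[
    {"xyz": [0,0,0],"roll": 0,"grip": 100},
    {"xyz": [0,0,0],"roll": 0,"grip": 100},
    {"xyz": [0,0,0],"roll": 0,"grip": 100},
    {"xyz": [0,0,0],"roll": 0,"grip": 100},
    {"xyz": [0,0,0],"roll": 0,"grip": 100},
  ],
)

```text
time_s: 22.55
position: [0.5314, 0.1582, 0.0635]
tcp_rot: [[-1.0, -0.0, -0.0], [-0.0, 1.0, -0.0], [0.0, -0.0, -1.0]]
force: [0.6, 0.2, 0.4]
opening: 0.991
grasp_force: 0.0
```

move_arm(
  increments=[
    {"xyz": [0,0,0],"roll": 0,"grip": 100},
    {"xyz": [0,0,0],"roll": 0,"grip": 100},
    {"xyz": [0,0,0],"roll": 0,"grip": 100},
    {"xyz": [0,0,0],"roll": 0,"grip": 100},
    {"xyz": [0,0,0],"roll": 0,"grip": 100},
  ],
)

```text
time_s: 22.97
position: [0.5315, 0.1582, 0.0635]
tcp_rot: [[-1.0, -0.0, -0.0], [-0.0, 1.0, -0.0], [0.0, -0.0, -1.0]]
force: [-0.1, 0.4, 0.3]
opening: 0.998
grasp_force: 0.0
```

```bash
python3 - <<'E' 2>/dev/null
from brass import *
im,d,P,T,K=snap('side','s4.png'); np.save('s4P.npy',P); print(px(T,K,[.585,.21,.05]), px(T,K,[.53,.16,.06]))
a=im[180:340,210:340]; cv2.imwrite('pics/s4c.png',cv2.resize(cv2.cvtColor(a,cv2.COLOR_RGB2BGR),None,fx=4,fy=3.6,interpolation=cv2.INTER_CUBIC))
im,d,P,T,K=snap('wrist','w6.png')
hk=(im.max(2)<70)&(abs(P[...,0]-.54)<.03)&(abs(P[...,1]-.16)<.03)&(P[...,2]>.02)&(P[...,2]<.1)
print('handle',hk.sum(),np.nanpercentile(P[hk],[5,50,95],axis=0).round(4))
E
```

```text
[280.87940648 309.31079259] [306.50608868 289.22480321]
handle 1723 [[0.5119 0.155  0.0753]
 [0.5284 0.1599 0.0781]
 [0.5655 0.1647 0.0795]]
```

View pics/s4c.png

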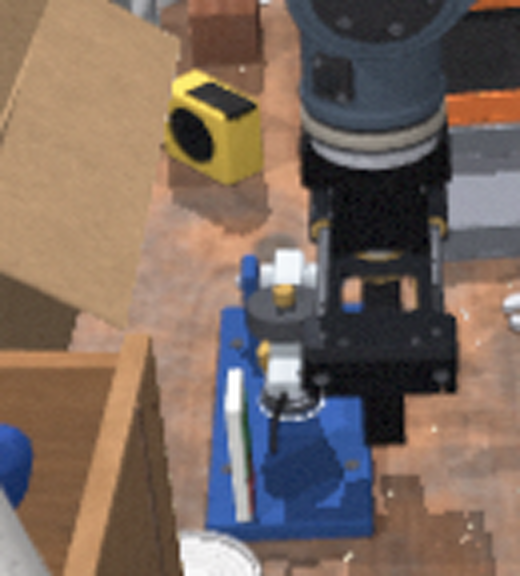

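With the arm released on spring 1, the handle top sits at z = 0.0795, which puts the arm at about +0.07 rad. That is sound, so it goes into the case. Now regrip and swing the arm up.

move_arm(
  increments=[
    {"xyz": [0,2,6],"roll": 0,"grip": 0},
    {"xyz": [0,0,0],"roll": 0,"grip": 0},
    {"xyz": [0,0,0],"roll": 0,"grip": 0},
    {"xyz": [0,0,0],"roll": 0,"grip": 0},
    {"xyz": [0,0,0],"roll": 0,"grip": 0},
  ],
)

```text
time_s: 23.48
position: [0.5314, 0.1602, 0.0575]
tcp_rot: [[-1.0, -0.0, -0.0], [-0.0, 1.0, -0.0], [0.0, -0.0, -1.0]]
force: [0.0, 0.3, -0.7]
opening: 0.711
grasp_force: 0.0
```

move_arm(
  increments=[
    {"xyz": [0,0,0],"roll": 0,"grip": 0},
    {"xyz": [0,0,0],"roll": 0,"grip": 0},
    {"xyz": [0,0,0],"roll": 0,"grip": 0},
    {"xyz": [0,0,0],"roll": 0,"grip": 0},
    {"xyz": [0,0,0],"roll": 0,"grip": 0},
  ],
)

```text
time_s: 23.9
position: [0.5315, 0.1601, 0.0576]
tcp_rot: [[-1.0, -0.0, 0.0], [-0.0, 1.0, -0.0], [-0.0, -0.0, -1.0]]
force: [-0.1, 0.2, 0.6]
opening: 0.322
grasp_force: 0.0
```

move_arm(
  increments=[
    {"xyz": [0,0,0],"roll": 0,"grip": 0},
    {"xyz": [0,0,0],"roll": 0,"grip": 0},
    {"xyz": [0,0,0],"roll": 0,"grip": 0},
    {"xyz": [0,0,0],"roll": 0,"grip": 0},
    {"xyz": [0,0,0],"roll": 0,"grip": 0},
  ],
)

```text
time_s: 24.32
position: [0.5315, 0.1607, 0.0576]
tcp_rot: [[-1.0, -0.0, 0.0], [-0.0, 1.0, 0.001], [-0.0, 0.001, -1.0]]
force: [-0.7, 4.3, 1.0]
opening: 0.128
grasp_force: 30.0
```

move_arm(
  increments=[
    {"xyz": [0,0,-7],"roll": 0,"grip": 0},
    {"xyz": [0,-1,-8],"roll": 0,"grip": 0},
    {"xyz": [0,-3,-8],"roll": 0,"grip": 0},
    {"xyz": [0,-3,-9],"roll": 0,"grip": 0},
    {"xyz": [0,-4,-9],"roll": 0,"grip": 0},
  ],
)

```text
time_s: 24.73
position: [0.5315, 0.1468, 0.0985]
tcp_rot: [[-1.0, -0.002, -0.001], [-0.002, 1.0, -0.004], [0.001, -0.004, -1.0]]
force: [3.3, -8.4, -9.8]
opening: 0.127
grasp_force: 29.9
```

move_arm(
  increments=[
    {"xyz": [0,-7,-6],"roll": 0,"grip": 0},
    {"xyz": [0,-7,-10],"roll": 0,"grip": 0},
    {"xyz": [0,-8,-9],"roll": 0,"grip": 0},
    {"xyz": [0,-8,-8],"roll": 0,"grip": 0},
    {"xyz": [0,-10,-7],"roll": 0,"grip": 0},
  ],
)

```text
time_s: 25.15
position: [0.5321, 0.1122, 0.141]
tcp_rot: [[-1.0, 0.003, 0.003], [0.003, 1.0, 0.007], [-0.003, 0.007, -1.0]]
force: [-1.2, 12.7, 10.4]
opening: 0.129
grasp_force: 30.0
```

move_arm(
  increments=[
    {"xyz": [0,-9,-7],"roll": 0,"grip": 0},
    {"xyz": [0,-11,-6],"roll": 0,"grip": 0},
    {"xyz": [0,-11,-4],"roll": 0,"grip": 0},
    {"xyz": [0,-11,-4],"roll": 0,"grip": 0},
    {"xyz": [0,-11,-3],"roll": 0,"grip": 0},
  ],
)

```text
time_s: 25.57
position: [0.5326, 0.0572, 0.1654]
tcp_rot: [[-1.0, 0.0, 0.005], [0.0, 1.0, 0.003], [-0.005, 0.003, -1.0]]
force: [1.4, 3.2, 3.6]
opening: 0.13
grasp_force: 30.0
```

move_arm(
  increments=[
    {"xyz": [0,-12,-1],"roll": 0,"grip": 0},
    {"xyz": [0,-12,-1],"roll": 0,"grip": 0},
    {"xyz": [0,-11,1],"roll": 0,"grip": 0},
    {"xyz": [0,-12,1],"roll": 0,"grip": 0},
    {"xyz": [0,-9,3],"roll": 0,"grip": 0},
  ],
)

```text
time_s: 25.98
position: [0.533, -0.0016, 0.1616]
tcp_rot: [[-1.0, -0.001, 0.004], [-0.001, 1.0, -0.002], [-0.004, -0.002, -1.0]]
force: [-0.6, -2.4, 13.9]
opening: 0.128
grasp_force: 30.1
```

move_arm(
  increments=[
    {"xyz": [0,0,0],"roll": 0,"grip": 0},
    {"xyz": [0,0,0],"roll": 0,"grip": 0},
  ],
)

```text
time_s: 26.15
position: [0.533, -0.0024, 0.1613]
tcp_rot: [[-1.0, -0.0, 0.004], [-0.0, 1.0, -0.003], [-0.004, -0.003, -1.0]]
force: [-0.2, -2.5, 9.8]
opening: 0.125
grasp_force: 30.1
```

move_arm(
  increments=[
    {"xyz": [0,0,0],"roll": 0,"grip": 100},
    {"xyz": [0,0,0],"roll": 0,"grip": 100},
    {"xyz": [0,0,0],"roll": 0,"grip": 100},
    {"xyz": [0,0,0],"roll": 0,"grip": 100},
    {"xyz": [0,0,0],"roll": 0,"grip": 100},
  ],
)

```text
time_s: 26.57
position: [0.5305, 0.0005, 0.159]
tcp_rot: [[-1.0, -0.0, -0.002], [-0.0, 1.0, 0.001], [0.002, 0.001, -1.0]]
force: [-0.4, -1.2, 0.3]
opening: 0.417
grasp_force: 0.0
```

move_arm(
  increments=[
    {"xyz": [0,0,0],"roll": 0,"grip": 100},
    {"xyz": [0,0,0],"roll": 0,"grip": 100},
    {"xyz": [0,0,-35],"roll": 0,"grip": 100},
    {"xyz": [0,0,-35],"roll": 0,"grip": 100},
    {"xyz": [0,0,-35],"roll": 0,"grip": 100},
  ],
)

```text
time_s: 26.98
position: [0.5307, 0.0005, 0.265]
tcp_rot: [[-1.0, -0.0, -0.003], [-0.0, 1.0, 0.001], [0.003, 0.001, -1.0]]
force: [0.9, -0.3, -0.5]
opening: 0.8
grasp_force: 0.0
```

move_arm(
  increments=[
    {"xyz": [-10,20,0],"roll": 0.125,"grip": 100},
    {"xyz": [0,0,0],"roll": 0.125,"grip": 100},
    {"xyz": [0,0,0],"roll": 0.125,"grip": 100},
    {"xyz": [0,0,0],"roll": 0.125,"grip": 100},
    {"xyz": [0,0,0],"roll": 0.125,"grip": 100},
  ],
)

```text
time_s: 27.4
position: [0.5412, 0.0206, 0.2645]
tcp_rot: [[-0.808, 0.589, -0.001], [0.589, 0.808, 0.0], [0.0, -0.0, -1.0]]
force: [-0.2, 0.5, 0.8]
opening: 0.993
grasp_force: 0.0
```

move_arm(
  increments=[
    {"xyz": [0,0,0],"roll": 0.125,"grip": 100},
    {"xyz": [0,0,0],"roll": 0.125,"grip": 100},
    {"xyz": [0,0,0],"roll": 0.125,"grip": 100},
    {"xyz": [0,0,0],"roll": 0.125,"grip": 100},
    {"xyz": [0,0,0],"roll": 0.125,"grip": 100},
  ],
)

```text
time_s: 27.82
position: [0.5411, 0.0204, 0.2643]
tcp_rot: [[-0.31, 0.951, -0.001], [0.951, 0.31, 0.0], [0.0, -0.001, -1.0]]
force: [0.1, 0.5, 0.6]
opening: 0.999
grasp_force: 0.0
```

move_arm(
  increments=[
    {"xyz": [0,0,0],"roll": 0.125,"grip": 100},
    {"xyz": [0,0,0],"roll": 0.125,"grip": 100},
    {"xyz": [0,0,0],"roll": 0.071,"grip": 100},
    {"xyz": [0,0,0],"roll": 0,"grip": 100},
    {"xyz": [0,0,0],"roll": 0,"grip": 100},
  ],
)

```text
time_s: 28.23
position: [0.5412, 0.0203, 0.2643]
tcp_rot: [[-0.002, 1.0, -0.001], [1.0, 0.002, 0.0], [0.0, -0.001, -1.0]]
force: [0.1, 0.2, -0.2]
opening: 1.001
grasp_force: 0.0
```

```bash
python3 - <<'E' 2>/dev/null
from brass import *
im,d,P,T,K=snap('wrist','w7.png');s=bot.read_state();print(s['position'],s['tcp_rot'].round(3)); brass(im,P)
im,d,P,T,K=snap('side','s7.png'); print('side');brass(im,P)
h=(im.max(2)<60)&(P[...,2]>.1)&(P[...,2]<.2)&(abs(P[...,0]-.54)<.03)&(abs(P[...,1])<.03);print(np.nanmedian(P[h],0))
E
```

```text
[0.54131126 0.02029999 0.26442392] [[-0.002  1.    -0.   ]
 [ 1.     0.002  0.   ]
 [ 0.    -0.    -1.   ]]
brass [360. 129.] 805 [585.4 109.7] [31.3 31.4] z [0.058 0.06  0.061]
brass [378. 354.] 319 [ 621.4 -164.5] [30.7 13.1] z [0.022 0.045 0.064]
side
brass [271. 217.] 79 [ 621.9 -163.4] [28.4 14.4] z [0.009 0.044 0.064]
brass [281. 277.] 131 [586.  112.1] [29.5 36.4] z [0.055 0.06  0.062]
brass [359. 341.] 195 [427.6 299.2] [31.8 33.5] z [0.041 0.045 0.047]
[ 5.44770136e-01 -3.94414669e-04  1.78739686e-01]
```

move_arm(
  increments=[
    {"xyz": [30,15,0],"roll": 0,"grip": 100},
    {"xyz": [30,15,0],"roll": 0,"grip": 100},
    {"xyz": [30,14,0],"roll": 0,"grip": 100},
    {"xyz": [0,0,40],"roll": 0,"grip": 100},
    {"xyz": [0,0,40],"roll": 0,"grip": 100},
  ],
)

```text
time_s: 28.75
position: [0.5889, 0.1122, 0.1863]
tcp_rot: [[-0.004, 1.0, 0.009], [1.0, 0.004, 0.0], [0.0, 0.009, -1.0]]
force: [-0.2, -0.1, -0.7]
opening: 0.999
grasp_force: 0.0
```

move_arm(
  increments=[
    {"xyz": [0,0,40],"roll": 0,"grip": 100},
    {"xyz": [0,0,40],"roll": 0,"grip": 100},
    {"xyz": [0,0,40],"roll": 0,"grip": 100},
    {"xyz": [0,0,30],"roll": 0,"grip": 100},
    {"xyz": [0,0,13],"roll": 0,"grip": 100},
  ],
)

```text
time_s: 29.17
position: [0.5824, 0.1101, 0.0171]
tcp_rot: [[-0.001, 1.0, -0.008], [1.0, 0.001, -0.0], [-0.0, -0.008, -1.0]]
force: [-0.1, -1.1, 0.4]
opening: 1.0
grasp_force: 0.0
```

move_arm(
  increments=[
    {"xyz": [0,0,0],"roll": 0,"grip": 20},
    {"xyz": [0,0,0],"roll": 0,"grip": 20},
    {"xyz": [0,0,0],"roll": 0,"grip": 20},
    {"xyz": [0,0,0],"roll": 0,"grip": 20},
    {"xyz": [0,0,0],"roll": 0,"grip": 20},
  ],
)

```text
time_s: 29.58
position: [0.5869, 0.1102, 0.0236]
tcp_rot: [[-0.0, 1.0, 0.004], [1.0, 0.0, -0.0], [-0.0, 0.004, -1.0]]
force: [0.1, -0.3, 0.1]
opening: 0.706
grasp_force: 0.0
```

move_arm(
  increments=[
    {"xyz": [0,0,0],"roll": 0,"grip": 20},
    {"xyz": [0,0,0],"roll": 0,"grip": 20},
    {"xyz": [0,0,0],"roll": 0,"grip": 20},
    {"xyz": [0,0,0],"roll": 0,"grip": 20},
    {"xyz": [0,0,0],"roll": 0,"grip": 20},
  ],
)

```text
time_s: 30.0
position: [0.5858, 0.1102, 0.0218]
tcp_rot: [[0.0, 1.0, 0.001], [1.0, -0.0, 0.0], [0.0, 0.001, -1.0]]
force: [0.8, -0.6, 1.6]
opening: 0.356
grasp_force: 32.3
```

move_arm(
  increments=[
    {"xyz": [0,0,0],"roll": 0,"grip": 20},
  ],
)

```text
time_s: 30.08
position: [0.5858, 0.1102, 0.0218]
tcp_rot: [[0.0, 1.0, 0.001], [1.0, -0.0, -0.0], [-0.0, 0.001, -1.0]]
force: [0.2, -0.2, 2.5]
opening: 0.354
grasp_force: 32.3
```

move_arm(
  increments=[
    {"xyz": [0,0,-20],"roll": 0,"grip": 20},
    {"xyz": [0,0,-40],"roll": 0,"grip": 20},
    {"xyz": [0,0,-40],"roll": 0,"grip": 20},
    {"xyz": [0,0,-40],"roll": 0,"grip": 20},
    {"xyz": [0,0,-40],"roll": 0,"grip": 20},
  ],
)

```text
time_s: 30.5
position: [0.5846, 0.1102, 0.2027]
tcp_rot: [[0.0, 1.0, -0.002], [1.0, -0.0, 0.0], [0.0, -0.002, -1.0]]
force: [0.1, -0.3, -1.3]
opening: 0.358
grasp_force: 31.9
```

move_arm(
  increments=[
    {"xyz": [0,0,-40],"roll": -0.125,"grip": 20},
    {"xyz": [0,0,-40],"roll": -0.125,"grip": 20},
    {"xyz": [0,0,-20],"roll": -0.125,"grip": 20},
    {"xyz": [0,0,0],"roll": -0.125,"grip": 20},
    {"xyz": [0,0,0],"roll": -0.125,"grip": 20},
  ],
)

```text
time_s: 30.92
position: [0.5861, 0.1102, 0.3037]
tcp_rot: [[-0.59, 0.807, 0.004], [0.807, 0.59, -0.0], [-0.002, 0.003, -1.0]]
force: [-0.9, -0.6, -1.0]
opening: 0.357
grasp_force: 31.9
```

move_arm(
  increments=[
    {"xyz": [0,0,0],"roll": -0.125,"grip": 20},
    {"xyz": [0,0,0],"roll": -0.125,"grip": 20},
    {"xyz": [0,0,0],"roll": -0.125,"grip": 20},
    {"xyz": [0,0,0],"roll": -0.125,"grip": 20},
    {"xyz": [0,0,0],"roll": -0.125,"grip": 20},
  ],
)

```text
time_s: 31.33
position: [0.5848, 0.1102, 0.3008]
tcp_rot: [[-0.951, 0.309, -0.002], [0.309, 0.951, 0.0], [0.002, -0.001, -1.0]]
force: [0.2, 0.1, -1.1]
opening: 0.36
grasp_force: 31.9
```

move_arm(
  increments=[
    {"xyz": [0,0,0],"roll": -0.125,"grip": 20},
    {"xyz": [0,0,0],"roll": -0.125,"grip": 20},
    {"xyz": [0,0,0],"roll": -0.071,"grip": 20},
    {"xyz": [5,-39,0],"roll": 0,"grip": 20},
    {"xyz": [5,-39,0],"roll": 0,"grip": 20},
  ],
)

```text
time_s: 31.75
position: [0.5749, 0.0332, 0.3008]
tcp_rot: [[-1.0, -0.005, -0.001], [-0.005, 1.0, 0.0], [0.001, 0.0, -1.0]]
force: [-0.2, -0.6, -1.6]
opening: 0.354
grasp_force: 31.9
```

move_arm(
  increments=[
    {"xyz": [5,-39,0],"roll": 0,"grip": 20},
    {"xyz": [5,-39,0],"roll": 0,"grip": 20},
    {"xyz": [5,-39,0],"roll": 0,"grip": 20},
    {"xyz": [5,-39,0],"roll": 0,"grip": 20},
    {"xyz": [5,-39,0],"roll": 0,"grip": 20},
  ],
)

```text
time_s: 32.17
position: [0.5495, -0.1643, 0.301]
tcp_rot: [[-1.0, -0.0, -0.001], [-0.0, 1.0, 0.001], [0.001, 0.001, -1.0]]
force: [0.5, -1.4, -1.3]
opening: 0.358
grasp_force: 31.9
```

move_arm(
  increments=[
    {"xyz": [5,-39,0],"roll": 0,"grip": 20},
    {"xyz": [5,-39,0],"roll": 0,"grip": 20},
    {"xyz": [5,-39,0],"roll": 0,"grip": 20},
    {"xyz": [0,0,0],"roll": 0,"grip": 20},
    {"xyz": [0,0,0],"roll": 0,"grip": 20},
  ],
)

```text
time_s: 32.58
position: [0.5346, -0.2819, 0.3006]
tcp_rot: [[-1.0, 0.004, -0.001], [0.004, 1.0, 0.001], [0.001, 0.001, -1.0]]
force: [0.6, -0.2, -1.4]
opening: 0.356
grasp_force: 32.0
```

```bash
python3 - <<'E' 2>/dev/null
from fit import *
im,d,P,T,K=snap('wrist','w8.png');np.save('w8P.npy',P);s=bot.read_state();print(s['position'],s['tcp_rot'].round(3),s['opening']); fits(im,P)
E
```

```text
[ 0.53480478 -0.28010712  0.30066479] [[-1.     0.002 -0.001]
 [ 0.002  1.     0.002]
 [ 0.001  0.002 -1.   ]] 0.3541474178036432
plate (((584.3849487304688, 89.92475891113281), (87.60172271728516, 158.4342803955078), 0.3095475435256958), 3440)
ring (((585.4213256835938, 84.58787536621094), (96.81732177734375, 38.962459564208984), 89.614501953125), 141) [0.58515549 0.11538977 0.01505029]
case (((541.9290771484375, -687.8258666992188), (0.0, 0.0), 0.0), 1)
tray (((456.1482238769531, -116.82101440429688), (130.2196807861328, 131.3204803466797), 4.403703689575195), 1757)
lid [[0.528, -0.4, 0.104], [0.55, -0.307, 0.144], [0.71, -0.225, 0.179]] (((625.9799194335938, -304.4929504394531), (189.95816040039062, 179.93890380859375), 5.772716999053955), 7149)
arm [[0.517, -0.069, 0.061], [0.582, -0.018, 0.167], [0.683, 0.034, 0.187]]
```

View pics/w8.png

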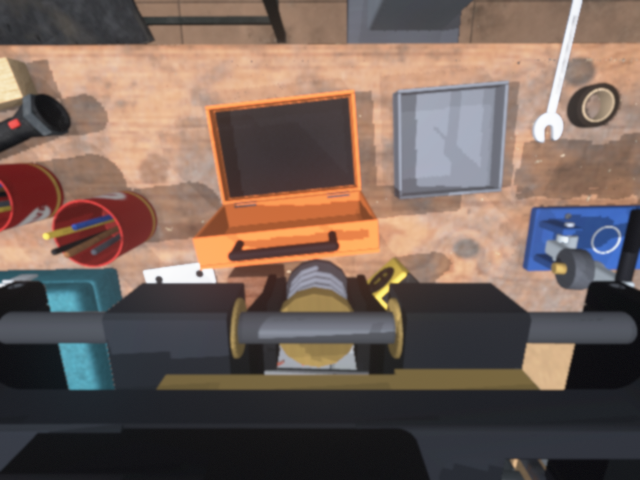

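Case rim corners are at about px (208,105), (354,91), (361,188) and (218,202). The lid stands up with its handle bar from (235,250) to (337,240), and the tray is at (450,140).

```bash
python3 - <<'E' 2>/dev/null
from h import *
im=cv2.cvtColor(cv2.imread('pics/w8.png'),cv2.COLOR_BGR2RGB);P=np.load('w8P.npy')
hsv=cv2.cvtColor(im,cv2.COLOR_RGB2HSV).astype(int)
org=(hsv[...,0]>3)&(hsv[...,0]<18)&(hsv[...,1]>150)
def rr(m): return cv2.minAreaRect((P[m][:,:2]*1000).astype(np.float32)),m.sum()
rim=org&(abs(P[...,2]-.026)<.006)&(P[...,0]<.56);rim[:, :190]=0;rim[:,390:]=0; rim[200:]=0
print('rim',rr(rim),np.nanmedian(P[rim],0))
dark=(im.max(2)<75); inn=dark.copy(); inn[:]=0; inn[95:200,215:360]=dark[95:200,215:360]
print('inner',rr(inn&(P[...,2]<.015)),np.nanmedian(P[inn],0))
h=np.zeros_like(dark);h[228:268,225:345]=dark[228:268,225:345]; h&=P[...,2]>.1
print('handle',rr(h),np.nanpercentile(P[h],[2,50,98],axis=0).round(4))
l=np.zeros_like(dark);l[195:265,190:380]=org[195:265,190:380];l&=P[...,2]>.03;print('lid',np.nanpercentile(P[l],[1,10,50,90,99],axis=0).round(4))
E
```

```text
rim (((470.4049377441406, -320.11962890625), (129.42971801757812, 178.6772003173828), 5.600162982940674), np.int64(1725)) [ 0.49949901 -0.29312673  0.02560093]
inner (((464.1628112792969, -321.5384521484375), (105.56230163574219, 165.38546752929688), 5.832513332366943), np.int64(10440)) [ 0.46168585 -0.32140618  0.00458603]
handle (((548.9862670898438, -354.619384765625), (2.728379964828491, 2.666583299636841), 55.309452056884766), np.int64(21)) [[ 0.5483 -0.3559  0.1542]
 [ 0.5494 -0.3547  0.1633]
 [ 0.5506 -0.3532  0.1755]]
lid [[ 0.5232 -0.4     0.0303]
 [ 0.5348 -0.3953  0.0429]
 [ 0.5483 -0.3123  0.1429]
 [ 0.5649 -0.2342  0.1451]
 [ 0.5729 -0.2252  0.1758]]
```

move_arm(
  increments=[
    {"xyz": [30,-3,0],"roll": 0,"grip": 20},
    {"xyz": [30,-3,0],"roll": 0,"grip": 20},
    {"xyz": [27,-2,0],"roll": 0,"grip": 20},
    {"xyz": [0,0,40],"roll": 0,"grip": 20},
    {"xyz": [0,0,40],"roll": 0,"grip": 20},
  ],
)

```text
time_s: 33.05
position: [0.4493, -0.2875, 0.2237]
tcp_rot: [[-1.0, -0.001, 0.006], [-0.001, 1.0, -0.005], [-0.006, -0.005, -1.0]]
force: [0.6, -0.1, -1.4]
opening: 0.357
grasp_force: 31.9
```

move_arm(
  increments=[
    {"xyz": [0,0,40],"roll": 0,"grip": 20},
    {"xyz": [0,0,40],"roll": 0,"grip": 20},
    {"xyz": [0,0,40],"roll": 0,"grip": 20},
    {"xyz": [0,0,0],"roll": 0,"grip": 20},
    {"xyz": [0,0,0],"roll": 0,"grip": 20},
  ],
)

```text
time_s: 33.47
position: [0.4475, -0.2851, 0.0998]
tcp_rot: [[-1.0, -0.002, -0.005], [-0.002, 1.0, 0.005], [0.005, 0.005, -1.0]]
force: [0.3, 0.1, 0.5]
opening: 0.359
grasp_force: 32.0
```

move_arm(
  increments=[
    {"xyz": [0,-2,40],"roll": 0,"grip": 20},
    {"xyz": [0,0,35],"roll": 0,"grip": 20},
    {"xyz": [0,0,6],"roll": 0,"grip": 20},
    {"xyz": [0,0,3],"roll": 0,"grip": 20},
    {"xyz": [0,0,0],"roll": 0,"grip": 20},
  ],
)

```text
time_s: 33.88
position: [0.45, -0.2907, 0.0199]
tcp_rot: [[-1.0, -0.001, 0.003], [-0.001, 1.0, -0.003], [-0.003, -0.003, -1.0]]
force: [0.4, 0.5, -0.4]
opening: 0.355
grasp_force: 31.9
```

move_arm(
  increments=[
    {"xyz": [0,0,0],"roll": 0,"grip": 20},
    {"xyz": [0,0,2],"roll": 0,"grip": 20},
    {"xyz": [0,0,0],"roll": 0,"grip": 20},
  ],
)

```text
time_s: 34.13
position: [0.4495, -0.2906, 0.0173]
tcp_rot: [[-1.0, -0.0, 0.002], [-0.0, 1.0, -0.002], [-0.002, -0.002, -1.0]]
force: [-0.5, -0.3, -0.9]
opening: 0.356
grasp_force: 31.9
```

move_arm(
  increments=[
    {"xyz": [0,0,4],"roll": 0,"grip": 20},
    {"xyz": [0,0,0],"roll": 0,"grip": 20},
  ],
)

```text
time_s: 34.3
position: [0.4486, -0.2899, 0.0117]
tcp_rot: [[-1.0, -0.0, 0.0], [-0.0, 1.0, -0.0], [-0.0, -0.0, -1.0]]
force: [0.3, 1.1, -1.1]
opening: 0.353
grasp_force: 31.9
```

move_arm(
  increments=[
    {"xyz": [0,0,2],"roll": 0,"grip": 20},
    {"xyz": [0,0,0],"roll": 0,"grip": 20},
  ],
)

```text
time_s: 34.47
position: [0.4487, -0.2898, 0.0102]
tcp_rot: [[-1.0, -0.0, 0.0], [-0.0, 1.0, -0.0], [-0.0, -0.0, -1.0]]
force: [-1.7, 1.9, 7.8]
opening: 0.355
grasp_force: 36.1
```

move_arm(
  increments=[
    {"xyz": [0,0,0],"roll": 0,"grip": 58},
    {"xyz": [0,0,0],"roll": 0,"grip": 58},
    {"xyz": [0,0,0],"roll": 0,"grip": 58},
    {"xyz": [0,0,0],"roll": 0,"grip": 58},
    {"xyz": [0,0,-10],"roll": 0,"grip": 58},
  ],
)

```text
time_s: 34.88
position: [0.4476, -0.289, 0.0183]
tcp_rot: [[-1.0, -0.0, -0.003], [-0.0, 1.0, 0.003], [0.003, 0.003, -1.0]]
force: [0.2, -0.4, -0.3]
opening: 0.565
grasp_force: 0.0
```

move_arm(
  increments=[
    {"xyz": [0,0,-25],"roll": 0,"grip": 58},
    {"xyz": [0,0,-40],"roll": 0,"grip": 58},
    {"xyz": [0,0,-40],"roll": 0,"grip": 60},
    {"xyz": [0,0,-40],"roll": 0,"grip": 100},
    {"xyz": [0,0,-40],"roll": 0,"grip": 100},
  ],
)

```text
time_s: 35.3
position: [0.4481, -0.2893, 0.2069]
tcp_rot: [[-1.0, -0.0, -0.0], [-0.0, 1.0, 0.0], [0.0, 0.0, -1.0]]
force: [1.1, -1.1, 0.1]
opening: 0.68
grasp_force: 0.0
```

move_arm(
  increments=[
    {"xyz": [0,0,-40],"roll": 0.125,"grip": 100},
    {"xyz": [0,0,-20],"roll": 0.125,"grip": 100},
    {"xyz": [0,0,0],"roll": 0.125,"grip": 100},
    {"xyz": [0,0,0],"roll": 0.125,"grip": 100},
    {"xyz": [0,0,0],"roll": 0.125,"grip": 100},
  ],
)

```text
time_s: 35.72
position: [0.4484, -0.2897, 0.266]
tcp_rot: [[-0.807, 0.59, 0.001], [0.59, 0.807, -0.001], [-0.002, -0.0, -1.0]]
force: [0.8, 1.1, -0.6]
opening: 0.974
grasp_force: 0.0
```

move_arm(
  increments=[
    {"xyz": [0,0,0],"roll": 0.125,"grip": 100},
    {"xyz": [0,0,0],"roll": 0.125,"grip": 100},
    {"xyz": [0,0,0],"roll": 0.125,"grip": 100},
    {"xyz": [0,0,0],"roll": 0.125,"grip": 100},
    {"xyz": [0,0,0],"roll": 0.125,"grip": 100},
  ],
)

```text
time_s: 36.13
position: [0.4482, -0.2895, 0.265]
tcp_rot: [[-0.31, 0.951, -0.0], [0.951, 0.31, 0.0], [0.0, -0.0, -1.0]]
force: [0.2, 0.5, -0.3]
opening: 0.999
grasp_force: 0.0
```

move_arm(
  increments=[
    {"xyz": [0,0,0],"roll": 0.125,"grip": 100},
    {"xyz": [0,0,0],"roll": 0.125,"grip": 100},
    {"xyz": [0,0,0],"roll": 0.071,"grip": 100},
    {"xyz": [40,-2,0],"roll": 0,"grip": 100},
    {"xyz": [40,-2,0],"roll": 0,"grip": 100},
  ],
)

```text
time_s: 36.55
position: [0.4446, -0.2105, 0.2648]
tcp_rot: [[0.004, 1.0, 0.001], [1.0, -0.004, -0.0], [-0.0, 0.001, -1.0]]
force: [0.9, 1.0, -0.6]
opening: 1.002
grasp_force: 0.0
```

move_arm(
  increments=[
    {"xyz": [40,-2,0],"roll": 0,"grip": 100},
    {"xyz": [40,-2,0],"roll": 0,"grip": 100},
    {"xyz": [40,-2,0],"roll": 0,"grip": 100},
    {"xyz": [40,-2,0],"roll": 0,"grip": 100},
    {"xyz": [40,-2,0],"roll": 0,"grip": 100},
  ],
)

```text
time_s: 36.97
position: [0.4337, -0.008, 0.2651]
tcp_rot: [[0.001, 1.0, 0.0], [1.0, -0.001, -0.0], [-0.0, 0.0, -1.0]]
force: [1.3, 0.4, -0.1]
opening: 1.001
grasp_force: 0.0
```

move_arm(
  increments=[
    {"xyz": [40,-2,0],"roll": 0,"grip": 100},
    {"xyz": [40,-2,0],"roll": 0,"grip": 100},
    {"xyz": [40,0,0],"roll": 0,"grip": 100},
    {"xyz": [40,0,0],"roll": 0,"grip": 100},
    {"xyz": [40,0,0],"roll": 0,"grip": 100},
  ],
)

```text
time_s: 37.38
position: [0.4297, 0.1921, 0.2652]
tcp_rot: [[-0.0, 1.0, 0.001], [1.0, 0.0, -0.0], [-0.0, 0.001, -1.0]]
force: [0.5, 0.4, 0.0]
opening: 0.997
grasp_force: 0.0
```

move_arm(
  increments=[
    {"xyz": [30,0,40],"roll": 0,"grip": 100},
    {"xyz": [0,0,40],"roll": 0,"grip": 100},
    {"xyz": [0,0,0],"roll": 0,"grip": 100},
    {"xyz": [0,0,0],"roll": 0,"grip": 100},
    {"xyz": [0,0,0],"roll": 0,"grip": 100},
  ],
)

```text
time_s: 37.8
position: [0.4313, 0.2148, 0.1925]
tcp_rot: [[0.001, 1.0, 0.001], [1.0, -0.001, 0.0], [0.0, 0.001, -1.0]]
force: [0.7, 0.4, 0.3]
opening: 0.999
grasp_force: 0.0
```

```bash
python3 - <<'E' 2>/dev/null
from brass import *
im,d,P,T,K=snap('wrist','w9.png');s=bot.read_state();print(s['position'],s['tcp_rot'].round(3)); brass(im,P)
for c in ['side','top']:
  im,d,P,T,K=snap(c,c+'9.png'); print(c);brass(im,P)
E
```

```text
[0.43198177 0.21474948 0.19320221] [[ 0.001  1.     0.003]
 [ 1.    -0.001  0.001]
 [ 0.001  0.003 -1.   ]]
brass [311. 134.] 1205 [426.6 297.3] [32.6 33. ] z [0.043 0.045 0.046]
brass [500. 142.] 96 [597.3 290.9] [ 2.3 17.7] z [0.028 0.035 0.041]
side
brass [333. 190.] 71 [ 447.1 -322.6] [116.5  32.3] z [0.025 0.048 0.051]
brass [271. 217.] 76 [ 622.2 -163.1] [29.3 11.9] z [0.01  0.046 0.064]
brass [359. 341.] 195 [427.2 300. ] [33.5 32.8] z [0.041 0.045 0.047]
top
brass [388. 217.] 128 [ 621.4 -172.9] [36.7 16.7] z [0.009 0.039 0.066]
brass [213. 228.] 100 [427.  296.5] [32.6 32. ] z [0.041 0.045 0.049]
brass [416. 276.] 126 [ 461.7 -290.1] [36.7 58.4] z [0.044 0.049 0.053]
```

move_arm(
  increments=[
    {"xyz": [28,-2,0],"roll": 0,"grip": 100},
    {"xyz": [28,-2,0],"roll": 0,"grip": 100},
    {"xyz": [27,-1,0],"roll": 0,"grip": 100},
    {"xyz": [0,0,40],"roll": 0,"grip": 100},
    {"xyz": [0,0,40],"roll": 0,"grip": 100},
  ],
)

```text
time_s: 38.37
position: [0.4298, 0.3007, 0.1145]
tcp_rot: [[-0.001, 1.0, 0.012], [1.0, 0.001, 0.005], [0.005, 0.012, -1.0]]
force: [-0.2, -0.5, -0.5]
opening: 1.004
grasp_force: 0.0
```

move_arm(
  increments=[
    {"xyz": [0,0,30],"roll": 0,"grip": 100},
    {"xyz": [0,0,0],"roll": 0,"grip": 100},
    {"xyz": [0,0,0],"roll": 0,"grip": 100},
  ],
)

```text
time_s: 38.62
position: [0.4257, 0.2976, 0.0814]
tcp_rot: [[0.001, 1.0, -0.001], [1.0, -0.001, -0.001], [-0.001, -0.001, -1.0]]
force: [0.4, 0.5, 0.6]
opening: 0.999
grasp_force: 0.0
```

```bash
python3 - <<'E' 2>/dev/null
from brass import *
im,d,P,T,K=snap('wrist','w10.png');s=bot.read_state();print(s['position']); brass(im,P)
E
```

```text
[0.42700252 0.29817013 0.08274851]
brass [318. 267.] 2167 [426.4 297.4] [33.4 33. ] z [0.044 0.045 0.046]
brass [579. 263.] 455 [596.2 295.7] [ 4.7 27.4] z [0.028 0.035 0.041]
```

Aligned; descend and grip.

move_arm(
  increments=[
    {"xyz": [0,0,30],"roll": 0,"grip": 100},
    {"xyz": [0,0,30],"roll": 0,"grip": 100},
    {"xyz": [0,0,14],"roll": 0,"grip": 100},
    {"xyz": [0,0,3],"roll": 0,"grip": 100},
    {"xyz": [0,0,0],"roll": 0,"grip": 20},
  ],
)

```text
time_s: 39.08
position: [0.4272, 0.2985, 0.0057]
tcp_rot: [[0.001, 1.0, 0.003], [1.0, -0.001, 0.001], [0.001, 0.003, -1.0]]
force: [0.5, -0.3, 0.6]
opening: 0.976
grasp_force: 0.0
```

move_arm(
  increments=[
    {"xyz": [0,0,0],"roll": 0,"grip": 20},
    {"xyz": [0,0,0],"roll": 0,"grip": 20},
    {"xyz": [0,0,0],"roll": 0,"grip": 20},
    {"xyz": [0,0,0],"roll": 0,"grip": 20},
    {"xyz": [0,0,0],"roll": 0,"grip": 20},
  ],
)

```text
time_s: 39.5
position: [0.426, 0.2984, 0.005]
tcp_rot: [[-0.0, 1.0, 0.001], [1.0, 0.0, 0.001], [0.001, 0.001, -1.0]]
force: [-0.1, -0.5, -0.4]
opening: 0.63
grasp_force: 0.0
```

move_arm(
  increments=[
    {"xyz": [0,0,0],"roll": 0,"grip": 20},
    {"xyz": [0,0,0],"roll": 0,"grip": 20},
    {"xyz": [0,0,0],"roll": 0,"grip": 20},
    {"xyz": [0,0,0],"roll": 0,"grip": 20},
    {"xyz": [0,0,0],"roll": 0,"grip": 20},
  ],
)

```text
time_s: 39.92
position: [0.4256, 0.2982, 0.0042]
tcp_rot: [[-0.0, 1.0, 0.0], [1.0, 0.0, -0.0], [-0.0, 0.0, -1.0]]
force: [-0.1, -0.8, 1.0]
opening: 0.367
grasp_force: 30.0
```

move_arm(
  increments=[
    {"xyz": [0,0,0],"roll": 0,"grip": 20},
    {"xyz": [0,0,0],"roll": 0,"grip": 20},
  ],
)

```text
time_s: 40.08
position: [0.4256, 0.2982, 0.0042]
tcp_rot: [[-0.0, 1.0, 0.0], [1.0, 0.0, 0.0], [0.0, 0.0, -1.0]]
force: [-0.2, -0.4, 0.7]
opening: 0.361
grasp_force: 30.0
```

move_arm(
  increments=[
    {"xyz": [0,0,-20],"roll": 0,"grip": 20},
    {"xyz": [0,0,-40],"roll": 0,"grip": 20},
    {"xyz": [0,0,-40],"roll": 0,"grip": 20},
    {"xyz": [0,0,-40],"roll": 0,"grip": 20},
    {"xyz": [0,0,-40],"roll": 0,"grip": 20},
  ],
)

```text
time_s: 40.5
position: [0.4247, 0.2978, 0.1856]
tcp_rot: [[0.0, 1.0, -0.002], [1.0, -0.0, -0.001], [-0.001, -0.002, -1.0]]
force: [0.5, 0.8, -0.9]
opening: 0.363
grasp_force: 30.0
```

move_arm(
  increments=[
    {"xyz": [0,0,-16],"roll": 0,"grip": 20},
    {"xyz": [-31,26,0],"roll": 0,"grip": 20},
    {"xyz": [-31,27,0],"roll": 0,"grip": 20},
    {"xyz": [-31,26,0],"roll": 0,"grip": 20},
    {"xyz": [-31,27,0],"roll": 0,"grip": 20},
  ],
)

```text
time_s: 40.92
position: [0.5316, 0.173, 0.2003]
tcp_rot: [[-0.001, 1.0, -0.001], [1.0, 0.001, 0.0], [0.0, -0.001, -1.0]]
force: [0.8, 0.6, -1.0]
opening: 0.368
grasp_force: 30.0
```

move_arm(
  increments=[
    {"xyz": [-31,26,0],"roll": 0,"grip": 20},
    {"xyz": [-31,27,0],"roll": 0,"grip": 20},
    {"xyz": [0,0,40],"roll": 0,"grip": 20},
    {"xyz": [0,0,0],"roll": 0,"grip": 20},
    {"xyz": [0,0,0],"roll": 0,"grip": 20},
  ],
)

```text
time_s: 41.33
position: [0.5822, 0.1115, 0.1577]
tcp_rot: [[0.001, 1.0, -0.008], [1.0, -0.001, 0.0], [0.0, -0.008, -1.0]]
force: [-0.5, 0.9, -0.7]
opening: 0.362
grasp_force: 30.0
```

move_arm(
  increments=[
    {"xyz": [0,0,0],"roll": 0,"grip": 20},
    {"xyz": [0,0,0],"roll": 0,"grip": 20},
  ],
)

```text
time_s: 41.5
position: [0.5848, 0.113, 0.1616]
tcp_rot: [[-0.001, 1.0, 0.002], [1.0, 0.001, 0.0], [0.0, 0.002, -1.0]]
force: [-0.5, 0.5, -0.8]
opening: 0.368
grasp_force: 30.0
```

move_arm(
  increments=[
    {"xyz": [-1,0,40],"roll": 0,"grip": 20},
    {"xyz": [0,0,40],"roll": 0,"grip": 20},
    {"xyz": [0,0,40],"roll": 0,"grip": 20},
    {"xyz": [0,0,12],"roll": 0,"grip": 20},
    {"xyz": [0,0,0],"roll": 0,"grip": 20},
  ],
)

```text
time_s: 41.92
position: [0.5823, 0.1119, 0.0262]
tcp_rot: [[-0.001, 1.0, -0.006], [1.0, 0.001, -0.0], [-0.0, -0.006, -1.0]]
force: [-0.5, -0.3, -0.7]
opening: 0.362
grasp_force: 30.0
```

move_arm(
  increments=[
    {"xyz": [0,0,5],"roll": 0,"grip": 20},
    {"xyz": [0,0,0],"roll": 0,"grip": 20},
    {"xyz": [0,0,3],"roll": 0,"grip": 20},
    {"xyz": [0,0,0],"roll": 0,"grip": 20},
  ],
)

```text
time_s: 42.25
position: [0.5859, 0.1113, 0.022]
tcp_rot: [[-0.0, 1.0, 0.004], [1.0, 0.0, -0.0], [-0.0, 0.004, -1.0]]
force: [-0.3, 0.9, -0.9]
opening: 0.363
grasp_force: 30.0
```

move_arm(
  increments=[
    {"xyz": [0,0,2],"roll": 0,"grip": 20},
    {"xyz": [0,0,0],"roll": 0,"grip": 20},
  ],
)

```text
time_s: 42.42
position: [0.5854, 0.1112, 0.0192]
tcp_rot: [[0.0, 1.0, 0.002], [1.0, -0.0, 0.0], [0.0, 0.002, -1.0]]
force: [0.4, -0.1, 2.0]
opening: 0.363
grasp_force: 30.0
```

move_arm(
  increments=[
    {"xyz": [0,0,2],"roll": 0,"grip": 20},
    {"xyz": [0,0,0],"roll": 0,"grip": 20},
  ],
)

```text
time_s: 42.58
position: [0.5855, 0.1112, 0.0182]
tcp_rot: [[-0.0, 1.0, 0.002], [1.0, 0.0, 0.0], [0.0, 0.002, -1.0]]
force: [-2.4, -0.3, 7.9]
opening: 0.367
grasp_force: 30.0
```

Seated. Release, lift, turn and go over the handle as before.

move_arm(
  increments=[
    {"xyz": [0,0,0],"roll": 0,"grip": 100},
    {"xyz": [0,0,0],"roll": 0,"grip": 100},
    {"xyz": [0,0,0],"roll": 0,"grip": 100},
    {"xyz": [0,0,0],"roll": 0,"grip": 100},
    {"xyz": [0,0,0],"roll": 0,"grip": 100},
  ],
)

```text
time_s: 43.0
position: [0.5844, 0.1111, 0.016]
tcp_rot: [[0.0, 1.0, -0.0], [1.0, -0.0, -0.0], [-0.0, -0.0, -1.0]]
force: [-0.1, -0.7, -0.1]
opening: 0.66
grasp_force: 0.0
```

move_arm(
  increments=[
    {"xyz": [0,0,-10],"roll": 0,"grip": 100},
    {"xyz": [0,0,-25],"roll": 0,"grip": 100},
    {"xyz": [0,0,-40],"roll": 0,"grip": 100},
    {"xyz": [0,0,-40],"roll": 0,"grip": 100},
    {"xyz": [0,0,-40],"roll": 0,"grip": 100},
  ],
)

```text
time_s: 43.42
position: [0.584, 0.1111, 0.173]
tcp_rot: [[0.0, 1.0, -0.001], [1.0, -0.0, 0.0], [0.0, -0.001, -1.0]]
force: [1.4, 0.0, 0.0]
opening: 0.973
grasp_force: 0.0
```

move_arm(
  increments=[
    {"xyz": [0,0,-40],"roll": -0.125,"grip": 100},
    {"xyz": [0,0,-40],"roll": -0.125,"grip": 100},
    {"xyz": [0,0,-10],"roll": -0.125,"grip": 100},
    {"xyz": [0,0,0],"roll": -0.125,"grip": 100},
    {"xyz": [0,0,0],"roll": -0.125,"grip": 100},
  ],
)

```text
time_s: 43.83
position: [0.5851, 0.1112, 0.2639]
tcp_rot: [[-0.59, 0.807, 0.004], [0.807, 0.59, 0.0], [-0.002, 0.003, -1.0]]
force: [-0.4, -0.6, -0.3]
opening: 0.997
grasp_force: 0.0
```

move_arm(
  increments=[
    {"xyz": [0,0,0],"roll": -0.125,"grip": 100},
    {"xyz": [0,0,0],"roll": -0.125,"grip": 100},
    {"xyz": [0,0,0],"roll": -0.125,"grip": 100},
    {"xyz": [0,0,0],"roll": -0.125,"grip": 100},
    {"xyz": [0,0,0],"roll": -0.125,"grip": 100},
  ],
)

```text
time_s: 44.25
position: [0.5842, 0.1112, 0.2618]
tcp_rot: [[-0.951, 0.309, -0.0], [0.309, 0.951, -0.0], [0.0, -0.0, -1.0]]
force: [1.2, -0.2, -0.4]
opening: 1.0
grasp_force: 0.0
```

move_arm(
  increments=[
    {"xyz": [0,0,0],"roll": -0.125,"grip": 100},
    {"xyz": [0,0,0],"roll": -0.125,"grip": 100},
    {"xyz": [0,0,0],"roll": -0.071,"grip": 100},
    {"xyz": [18,-38,0],"roll": 0,"grip": 100},
    {"xyz": [18,-38,0],"roll": 0,"grip": 100},
  ],
)

```text
time_s: 44.67
position: [0.5488, 0.0365, 0.2615]
tcp_rot: [[-1.0, -0.005, 0.001], [-0.005, 1.0, -0.0], [-0.001, -0.0, -1.0]]
force: [1.3, -0.1, -0.4]
opening: 0.998
grasp_force: 0.0
```

move_arm(
  increments=[
    {"xyz": [18,-38,0],"roll": 0,"grip": 100},
    {"xyz": [0,0,0],"roll": 0,"grip": 100},
    {"xyz": [0,0,0],"roll": 0,"grip": 100},
  ],
)

```text
time_s: 44.92
position: [0.5303, -0.0035, 0.2618]
tcp_rot: [[-1.0, 0.004, 0.0], [0.004, 1.0, 0.0], [-0.0, 0.0, -1.0]]
force: [0.1, 1.2, 0.5]
opening: 1.003
grasp_force: 0.0
```

```bash
python3 - <<'E' 2>/dev/null
from brass import *
s=bot.read_state();print(s['position'])
for c in ['side','top']:
  im,d,P,T,K=snap(c,c+'11.png'); print(c);brass(im,P)
E
```

```text
[ 0.53028084 -0.00346243  0.26182966]
side
brass [333. 190.] 73 [ 438.7 -322.9] [111.2  32.4] z [0.027 0.048 0.051]
brass [271. 216.] 74 [ 621.2 -166.3] [30.2 13.7] z [0.011 0.046 0.063]
brass [282. 277.] 129 [586.2 113.4] [29.7 34.2] z [0.056 0.06  0.062]
top
brass [239. 185.] 26 [598.8 293.1] [ 6.7 23.7] z [0.03  0.037 0.046]
brass [293. 198.] 86 [586.7 109.7] [33.3 29.6] z [0.056 0.06  0.064]
brass [388. 217.] 119 [ 621.6 -171.9] [32.  15.5] z [0.008 0.039 0.066]
brass [416. 276.] 128 [ 461.6 -290. ] [36.6 60.3] z [0.009 0.049 0.053]
```

move_arm(
  increments=[
    {"xyz": [0,0,35],"roll": 0,"grip": 100},
    {"xyz": [0,0,35],"roll": 0,"grip": 100},
    {"xyz": [0,0,33],"roll": 0,"grip": 100},
    {"xyz": [0,0,0],"roll": 0,"grip": 0},
    {"xyz": [0,0,0],"roll": 0,"grip": 0},
  ],
)

```text
time_s: 45.43
position: [0.5304, -0.0003, 0.1571]
tcp_rot: [[-1.0, -0.002, -0.004], [-0.002, 1.0, 0.001], [0.004, 0.001, -1.0]]
force: [0.6, 0.7, 1.3]
opening: 0.921
grasp_force: 0.0
```

move_arm(
  increments=[
    {"xyz": [0,0,0],"roll": 0,"grip": 0},
    {"xyz": [0,0,0],"roll": 0,"grip": 0},
    {"xyz": [0,0,0],"roll": 0,"grip": 0},
    {"xyz": [0,0,0],"roll": 0,"grip": 0},
    {"xyz": [0,0,0],"roll": 0,"grip": 0},
  ],
)

```text
time_s: 45.85
position: [0.5318, -0.0019, 0.1594]
tcp_rot: [[-1.0, -0.0, 0.002], [-0.0, 1.0, -0.001], [-0.002, -0.001, -1.0]]
force: [-0.7, 0.0, 0.8]
opening: 0.556
grasp_force: 0.0
```

move_arm(
  increments=[
    {"xyz": [0,0,0],"roll": 0,"grip": 0},
    {"xyz": [0,0,0],"roll": 0,"grip": 0},
    {"xyz": [0,0,0],"roll": 0,"grip": 0},
    {"xyz": [0,0,0],"roll": 0,"grip": 0},
    {"xyz": [0,0,0],"roll": 0,"grip": 0},
  ],
)

```text
time_s: 46.27
position: [0.5311, -0.0021, 0.1582]
tcp_rot: [[-1.0, -0.0, -0.0], [-0.0, 1.0, -0.001], [0.0, -0.001, -1.0]]
force: [-0.1, -1.6, 1.5]
opening: 0.174
grasp_force: 0.8
```

move_arm(
  increments=[
    {"xyz": [0,0,0],"roll": 0,"grip": 0},
    {"xyz": [0,0,0],"roll": 0,"grip": 0},
    {"xyz": [0,0,0],"roll": 0,"grip": 0},
    {"xyz": [0,0,0],"roll": 0,"grip": 0},
  ],
)

```text
time_s: 46.6
position: [0.5312, -0.0021, 0.1583]
tcp_rot: [[-1.0, -0.0, 0.0], [-0.0, 1.0, -0.001], [-0.0, -0.001, -1.0]]
force: [-0.1, -1.5, 0.2]
opening: 0.128
grasp_force: 30.0
```

move_arm(
  increments=[
    {"xyz": [0,11,-3],"roll": 0,"grip": 0},
    {"xyz": [0,12,-1],"roll": 0,"grip": 0},
    {"xyz": [0,11,-1],"roll": 0,"grip": 0},
    {"xyz": [0,12,1],"roll": 0,"grip": 0},
    {"xyz": [0,12,1],"roll": 0,"grip": 0},
  ],
)

```text
time_s: 47.02
position: [0.5308, 0.0577, 0.1611]
tcp_rot: [[-1.0, -0.001, -0.0], [-0.001, 1.0, 0.0], [0.0, 0.0, -1.0]]
force: [0.1, -2.7, -3.0]
opening: 0.126
grasp_force: 30.0
```

move_arm(
  increments=[
    {"xyz": [0,11,3],"roll": 0,"grip": 0},
    {"xyz": [0,11,4],"roll": 0,"grip": 0},
    {"xyz": [0,11,4],"roll": 0,"grip": 0},
    {"xyz": [0,11,6],"roll": 0,"grip": 0},
    {"xyz": [0,9,7],"roll": 0,"grip": 0},
  ],
)

```text
time_s: 47.43
position: [0.5304, 0.1111, 0.1365]
tcp_rot: [[-1.0, -0.0, -0.001], [-0.0, 1.0, 0.001], [0.001, 0.001, -1.0]]
force: [-1.9, -1.1, 2.3]
opening: 0.122
grasp_force: 30.0
```

move_arm(
  increments=[
    {"xyz": [0,10,7],"roll": 0,"grip": 0},
    {"xyz": [0,8,8],"roll": 0,"grip": 0},
    {"xyz": [0,8,9],"roll": 0,"grip": 0},
    {"xyz": [0,7,10],"roll": 0,"grip": 0},
    {"xyz": [0,0,0],"roll": 0,"grip": 0},
  ],
)

```text
time_s: 47.85
position: [0.5303, 0.1436, 0.1009]
tcp_rot: [[-1.0, -0.001, -0.002], [-0.001, 1.0, 0.001], [0.002, 0.001, -1.0]]
force: [-0.6, -0.5, -1.6]
opening: 0.124
grasp_force: 30.0
```

move_arm(
  increments=[
    {"xyz": [0,6,9],"roll": 0,"grip": 0},
    {"xyz": [0,4,9],"roll": 0,"grip": 0},
    {"xyz": [0,3,8],"roll": 0,"grip": 0},
    {"xyz": [0,2,7],"roll": 0,"grip": 0},
    {"xyz": [0,1,5],"roll": 0,"grip": 0},
  ],
)

```text
time_s: 48.27
position: [0.5303, 0.1588, 0.0642]
tcp_rot: [[-1.0, 0.0, -0.002], [0.0, 1.0, 0.001], [0.002, 0.001, -1.0]]
force: [-3.5, 2.0, 1.4]
opening: 0.128
grasp_force: 30.1
```

move_arm(
  increments=[
    {"xyz": [0,0,4],"roll": 0,"grip": 0},
    {"xyz": [0,0,0],"roll": 0,"grip": 0},
    {"xyz": [0,0,0],"roll": 0,"grip": 0},
  ],
)

```text
time_s: 48.52
position: [0.5303, 0.1596, 0.0608]
tcp_rot: [[-1.0, 0.001, -0.001], [0.001, 1.0, 0.002], [0.001, 0.002, -1.0]]
force: [-4.1, 4.4, 0.1]
opening: 0.121
grasp_force: 30.1
```

move_arm(
  increments=[
    {"xyz": [0,0,0],"roll": 0,"grip": 100},
    {"xyz": [0,0,0],"roll": 0,"grip": 100},
    {"xyz": [0,0,0],"roll": 0,"grip": 100},
    {"xyz": [0,0,0],"roll": 0,"grip": 100},
    {"xyz": [0,0,0],"roll": 0,"grip": 100},
  ],
)

```text
time_s: 48.93
position: [0.5323, 0.158, 0.0616]
tcp_rot: [[-1.0, 0.0, 0.002], [0.0, 1.0, 0.0], [-0.002, 0.0, -1.0]]
force: [-0.3, 0.3, -0.9]
opening: 0.421
grasp_force: 0.0
```

move_arm(
  increments=[
    {"xyz": [0,0,0],"roll": 0,"grip": 100},
    {"xyz": [0,0,0],"roll": 0,"grip": 100},
    {"xyz": [0,0,0],"roll": 0,"grip": 100},
    {"xyz": [0,0,0],"roll": 0,"grip": 100},
    {"xyz": [0,0,0],"roll": 0,"grip": 100},
  ],
)

```text
time_s: 49.35
position: [0.5311, 0.1582, 0.0612]
tcp_rot: [[-1.0, -0.0, 0.0], [-0.0, 1.0, 0.0], [-0.0, 0.0, -1.0]]
force: [0.3, -0.6, 0.1]
opening: 0.799
grasp_force: 0.0
```

move_arm(
  increments=[
    {"xyz": [0,0,0],"roll": 0,"grip": 100},
    {"xyz": [0,0,0],"roll": 0,"grip": 100},
    {"xyz": [0,0,0],"roll": 0,"grip": 100},
    {"xyz": [0,0,0],"roll": 0,"grip": 100},
    {"xyz": [0,0,0],"roll": 0,"grip": 100},
  ],
)

```text
time_s: 49.77
position: [0.531, 0.1582, 0.0612]
tcp_rot: [[-1.0, -0.0, -0.0], [-0.0, 1.0, -0.0], [0.0, -0.0, -1.0]]
force: [0.2, 0.8, -0.4]
opening: 0.99
grasp_force: 0.0
```

move_arm(
  increments=[
    {"xyz": [0,0,0],"roll": 0,"grip": 100},
    {"xyz": [0,0,0],"roll": 0,"grip": 100},
    {"xyz": [0,0,0],"roll": 0,"grip": 100},
    {"xyz": [0,0,0],"roll": 0,"grip": 100},
    {"xyz": [0,0,0],"roll": 0,"grip": 100},
  ],
)

```text
time_s: 50.18
position: [0.5311, 0.1582, 0.0612]
tcp_rot: [[-1.0, -0.0, 0.0], [-0.0, 1.0, -0.0], [-0.0, -0.0, -1.0]]
force: [-1.3, -1.2, -0.2]
opening: 1.002
grasp_force: 0.0
```

```bash
python3 - <<'E' 2>/dev/null
from brass import *
im,d,P,T,K=snap('wrist','w12.png');print(bot.read_state()['position'])
hk=(im.max(2)<70)&(abs(P[...,0]-.54)<.03)&(abs(P[...,1]-.16)<.03)&(P[...,2]>.02)&(P[...,2]<.1)
print('handle',hk.sum(),np.nanpercentile(P[hk],[5,50,95],axis=0).round(4))
E
```

```text
[0.53103052 0.15818172 0.06120054]
handle 1699 [[0.5117 0.1551 0.0752]
 [0.5275 0.1598 0.0781]
 [0.5636 0.1646 0.0796]]
```

move_arm(
  increments=[
    {"xyz": [0,0,0],"roll": 0,"grip": 100},
    {"xyz": [0,0,0],"roll": 0,"grip": 100},
    {"xyz": [0,0,0],"roll": 0,"grip": 100},
    {"xyz": [0,0,0],"roll": 0,"grip": 100},
    {"xyz": [0,0,0],"roll": 0,"grip": 100},
  ],
)

```text
time_s: 50.65
position: [0.5311, 0.1582, 0.0612]
tcp_rot: [[-1.0, -0.0, 0.0], [-0.0, 1.0, -0.0], [-0.0, -0.0, -1.0]]
force: [-0.8, -0.9, 1.3]
opening: 1.001
grasp_force: 0.0
```

move_arm(
  increments=[
    {"xyz": [0,0,0],"roll": 0,"grip": 100},
    {"xyz": [0,0,0],"roll": 0,"grip": 100},
    {"xyz": [0,0,0],"roll": 0,"grip": 100},
    {"xyz": [0,0,0],"roll": 0,"grip": 100},
    {"xyz": [0,0,0],"roll": 0,"grip": 100},
  ],
)

```text
time_s: 51.07
position: [0.531, 0.1582, 0.0612]
tcp_rot: [[-1.0, -0.0, -0.0], [-0.0, 1.0, 0.0], [0.0, 0.0, -1.0]]
force: [0.7, 0.0, 0.3]
opening: 0.997
grasp_force: 0.0
```

```bash
python3 - <<'E' 2>/dev/null
from brass import *
im,d,P,T,K=snap('wrist','w13.png');print(bot.read_state()['position'])
hk=(im.max(2)<70)&(abs(P[...,0]-.54)<.03)&(abs(P[...,1]-.16)<.03)&(P[...,2]>.02)&(P[...,2]<.1)
print('handle',hk.sum(),np.nanpercentile(P[hk],[5,50,95],axis=0).round(4))
for c in ['top','side']:
  im,d,P,T,K=snap(c,c+'13.png');print(c,spots('spring_a',c,T))
  if c=='top': cv2.imwrite('pics/t13c.png',cv2.resize(cv2.cvtColor(im[130:330,60:500],cv2.COLOR_RGB2BGR),(792,360),interpolation=cv2.INTER_CUBIC))
E
```

```text
[0.53105673 0.15815584 0.06121172]
handle 1700 [[0.5117 0.1551 0.0752]
 [0.5275 0.1598 0.0781]
 [0.5636 0.1646 0.0796]]
top []
side [([0.5862, 0.1241, 0.0778], 0.75), ([0.4478, -0.2827, 0.0342], 0.66), ([0.5903, 0.1227, 0.021], 0.49)]
```

View pics/t13c.png

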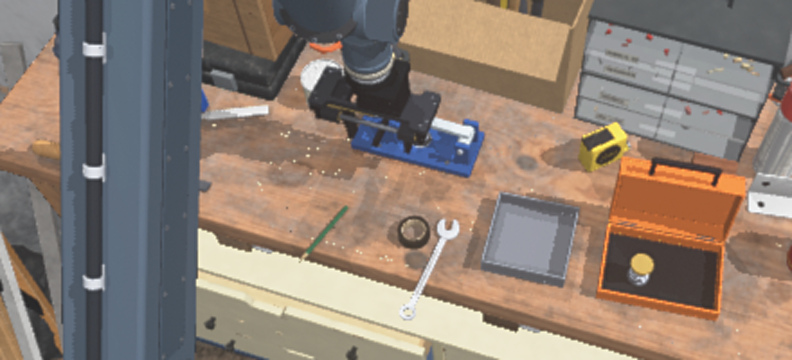

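The reading is stable at +0.07, so this one is sound too, and no third spring is in sight. Spring 1 stands in the case at px (641,265). Swinging the arm up.

move_arm(
  increments=[
    {"xyz": [0,2,4],"roll": 0,"grip": 0},
    {"xyz": [0,0,0],"roll": 0,"grip": 0},
    {"xyz": [0,0,0],"roll": 0,"grip": 0},
    {"xyz": [0,0,0],"roll": 0,"grip": 0},
    {"xyz": [0,0,0],"roll": 0,"grip": 0},
  ],
)

```text
time_s: 51.73
position: [0.5311, 0.1602, 0.0572]
tcp_rot: [[-1.0, -0.0, -0.0], [-0.0, 1.0, -0.0], [0.0, -0.0, -1.0]]
force: [-0.2, 0.4, -0.6]
opening: 0.707
grasp_force: 0.0
```

move_arm(
  increments=[
    {"xyz": [0,0,0],"roll": 0,"grip": 0},
    {"xyz": [0,0,0],"roll": 0,"grip": 0},
    {"xyz": [0,0,0],"roll": 0,"grip": 0},
    {"xyz": [0,0,0],"roll": 0,"grip": 0},
    {"xyz": [0,0,0],"roll": 0,"grip": 0},
  ],
)

```text
time_s: 52.15
position: [0.5311, 0.1602, 0.0573]
tcp_rot: [[-1.0, -0.0, 0.0], [-0.0, 1.0, -0.0], [-0.0, -0.0, -1.0]]
force: [0.4, -0.4, 0.6]
opening: 0.325
grasp_force: 0.0
```

move_arm(
  increments=[
    {"xyz": [0,0,0],"roll": 0,"grip": 0},
    {"xyz": [0,0,0],"roll": 0,"grip": 0},
    {"xyz": [0,0,0],"roll": 0,"grip": 0},
    {"xyz": [0,0,0],"roll": 0,"grip": 0},
    {"xyz": [0,0,0],"roll": 0,"grip": 0},
  ],
)

```text
time_s: 52.57
position: [0.5311, 0.1607, 0.0573]
tcp_rot: [[-1.0, -0.0, 0.0], [-0.0, 1.0, 0.001], [-0.0, 0.001, -1.0]]
force: [0.2, 4.2, 0.1]
opening: 0.13
grasp_force: 30.0
```

move_arm(
  increments=[
    {"xyz": [0,0,-7],"roll": 0,"grip": 0},
    {"xyz": [0,-2,-8],"roll": 0,"grip": 0},
    {"xyz": [0,-3,-8],"roll": 0,"grip": 0},
    {"xyz": [0,-4,-9],"roll": 0,"grip": 0},
    {"xyz": [0,-5,-9],"roll": 0,"grip": 0},
  ],
)

```text
time_s: 52.98
position: [0.5312, 0.1462, 0.0993]
tcp_rot: [[-1.0, 0.001, 0.001], [0.001, 1.0, 0.001], [-0.001, 0.001, -1.0]]
force: [1.5, 1.2, -3.0]
opening: 0.125
grasp_force: 30.0
```

move_arm(
  increments=[
    {"xyz": [0,-5,-6],"roll": 0,"grip": 0},
    {"xyz": [0,-7,-10],"roll": 0,"grip": 0},
    {"xyz": [0,-8,-9],"roll": 0,"grip": 0},
    {"xyz": [0,-8,-8],"roll": 0,"grip": 0},
    {"xyz": [0,-10,-7],"roll": 0,"grip": 0},
  ],
)

```text
time_s: 53.4
position: [0.5318, 0.1114, 0.1414]
tcp_rot: [[-1.0, 0.003, 0.004], [0.003, 1.0, 0.007], [-0.004, 0.007, -1.0]]
force: [-0.8, 14.8, 11.8]
opening: 0.123
grasp_force: 30.0
```

move_arm(
  increments=[
    {"xyz": [0,-9,-7],"roll": 0,"grip": 0},
    {"xyz": [0,-11,-6],"roll": 0,"grip": 0},
    {"xyz": [0,-11,-4],"roll": 0,"grip": 0},
    {"xyz": [0,-11,-4],"roll": 0,"grip": 0},
    {"xyz": [0,-11,-3],"roll": 0,"grip": 0},
  ],
)

```text
time_s: 53.82
position: [0.5322, 0.0559, 0.1655]
tcp_rot: [[-1.0, 0.0, 0.005], [0.0, 1.0, 0.002], [-0.005, 0.002, -1.0]]
force: [0.4, 2.7, 5.9]
opening: 0.124
grasp_force: 30.0
```

move_arm(
  increments=[
    {"xyz": [0,-12,-1],"roll": 0,"grip": 0},
    {"xyz": [0,-12,-1],"roll": 0,"grip": 0},
    {"xyz": [0,-11,1],"roll": 0,"grip": 0},
    {"xyz": [0,-12,1],"roll": 0,"grip": 0},
    {"xyz": [0,-9,3],"roll": 0,"grip": 0},
  ],
)

```text
time_s: 54.23
position: [0.5326, -0.0029, 0.1619]
tcp_rot: [[-1.0, -0.001, 0.005], [-0.001, 1.0, -0.003], [-0.005, -0.003, -1.0]]
force: [0.3, -2.1, 10.8]
opening: 0.131
grasp_force: 30.1
```

move_arm(
  increments=[
    {"xyz": [0,0,0],"roll": 0,"grip": 0},
    {"xyz": [0,0,0],"roll": 0,"grip": 0},
  ],
)

```text
time_s: 54.4
position: [0.5326, -0.0038, 0.1616]
tcp_rot: [[-1.0, -0.0, 0.004], [-0.0, 1.0, -0.004], [-0.004, -0.004, -1.0]]
force: [-1.0, -3.7, 10.7]
opening: 0.123
grasp_force: 30.1
```

move_arm(
  increments=[
    {"xyz": [0,0,0],"roll": 0,"grip": 100},
    {"xyz": [0,0,0],"roll": 0,"grip": 100},
    {"xyz": [0,0,0],"roll": 0,"grip": 100},
    {"xyz": [0,0,0],"roll": 0,"grip": 100},
    {"xyz": [0,0,0],"roll": 0,"grip": 100},
  ],
)

```text
time_s: 54.82
position: [0.5302, -0.0006, 0.1588]
tcp_rot: [[-1.0, -0.0, -0.002], [-0.0, 1.0, 0.001], [0.002, 0.001, -1.0]]
force: [0.3, 0.4, -0.8]
opening: 0.419
grasp_force: 0.0
```

move_arm(
  increments=[
    {"xyz": [0,0,0],"roll": 0,"grip": 100},
    {"xyz": [0,0,0],"roll": 0,"grip": 100},
    {"xyz": [0,0,-35],"roll": 0,"grip": 100},
    {"xyz": [0,0,-35],"roll": 0,"grip": 100},
    {"xyz": [0,0,-35],"roll": 0,"grip": 100},
  ],
)

```text
time_s: 55.23
position: [0.5303, -0.0005, 0.2646]
tcp_rot: [[-1.0, -0.0, -0.003], [-0.0, 1.0, 0.001], [0.003, 0.001, -1.0]]
force: [0.6, -0.5, 0.0]
opening: 0.799
grasp_force: 0.0
```

move_arm(
  increments=[
    {"xyz": [-10,20,0],"roll": 0.125,"grip": 100},
    {"xyz": [0,0,0],"roll": 0.125,"grip": 100},
    {"xyz": [0,0,0],"roll": 0.125,"grip": 100},
    {"xyz": [0,0,0],"roll": 0.125,"grip": 100},
    {"xyz": [0,0,0],"roll": 0.125,"grip": 100},
  ],
)

```text
time_s: 55.65
position: [0.5408, 0.0196, 0.2641]
tcp_rot: [[-0.808, 0.589, -0.001], [0.589, 0.808, 0.0], [0.001, -0.0, -1.0]]
force: [-0.0, -0.6, 0.3]
opening: 0.995
grasp_force: 0.0
```

move_arm(
  increments=[
    {"xyz": [0,0,0],"roll": 0.125,"grip": 100},
    {"xyz": [0,0,0],"roll": 0.125,"grip": 100},
    {"xyz": [0,0,0],"roll": 0.125,"grip": 100},
    {"xyz": [0,0,0],"roll": 0.125,"grip": 100},
    {"xyz": [0,0,0],"roll": 0.125,"grip": 100},
  ],
)

```text
time_s: 56.07
position: [0.5408, 0.0194, 0.2639]
tcp_rot: [[-0.31, 0.951, -0.001], [0.951, 0.31, 0.0], [0.0, -0.001, -1.0]]
force: [-0.3, 0.2, -0.3]
opening: 1.005
grasp_force: 0.0
```

move_arm(
  increments=[
    {"xyz": [0,0,0],"roll": 0.125,"grip": 100},
    {"xyz": [0,0,0],"roll": 0.125,"grip": 100},
    {"xyz": [0,0,0],"roll": 0.071,"grip": 100},
    {"xyz": [0,0,0],"roll": 0,"grip": 100},
    {"xyz": [0,0,0],"roll": 0,"grip": 100},
  ],
)

```text
time_s: 56.48
position: [0.5409, 0.0193, 0.264]
tcp_rot: [[-0.002, 1.0, -0.001], [1.0, 0.002, 0.0], [0.0, -0.001, -1.0]]
force: [0.1, -0.5, -0.4]
opening: 0.997
grasp_force: 0.0
```

```bash
python3 - <<'E' 2>/dev/null
from brass import *
im,d,P,T,K=snap('wrist','w14.png');s=bot.read_state();print(s['position'],s['tcp_rot'].round(3)); brass(im,P)
im,d,P,T,K=snap('side','s14.png'); print('side');brass(im,P)
h=(im.max(2)<60)&(P[...,2]>.1)&(P[...,2]<.2)&(abs(P[...,0]-.54)<.03)&(abs(P[...,1])<.03);print(np.nanmedian(P[h],0))
E
```

```text
[0.54089977 0.01929023 0.26403882] [[-0.002  1.    -0.001]
 [ 1.     0.002  0.   ]
 [ 0.    -0.001 -1.   ]]
brass [360. 128.] 806 [585.  109.6] [31.6 30.9] z [0.058 0.06  0.061]
brass [378. 354.] 311 [ 621.4 -164.9] [31.1 14.2] z [0.023 0.046 0.064]
side
brass [333. 190.] 70 [ 447.2 -321.3] [107.4  32.4] z [0.043 0.048 0.051]
brass [271. 216.] 77 [ 621.6 -166.6] [33.8 14.1] z [0.011 0.044 0.064]
brass [282. 277.] 131 [587.   86.8] [29.6 86.4] z [0.055 0.06  0.062]
[ 0.54484442 -0.00056087  0.17861252]
```

Arm up. Fetching spring 2 from the ring.

move_arm(
  increments=[
    {"xyz": [31,15,0],"roll": 0,"grip": 100},
    {"xyz": [30,15,0],"roll": 0,"grip": 100},
    {"xyz": [30,14,0],"roll": 0,"grip": 100},
    {"xyz": [0,0,40],"roll": 0,"grip": 100},
    {"xyz": [0,0,40],"roll": 0,"grip": 100},
  ],
)

```text
time_s: 57.0
position: [0.5885, 0.1122, 0.186]
tcp_rot: [[-0.004, 1.0, 0.009], [1.0, 0.004, 0.0], [0.0, 0.009, -1.0]]
force: [0.9, 0.0, -1.9]
opening: 1.002
grasp_force: 0.0
```

move_arm(
  increments=[
    {"xyz": [0,0,40],"roll": 0,"grip": 100},
    {"xyz": [0,0,40],"roll": 0,"grip": 100},
    {"xyz": [0,0,40],"roll": 0,"grip": 100},
    {"xyz": [0,0,30],"roll": 0,"grip": 100},
    {"xyz": [0,0,13],"roll": 0,"grip": 100},
  ],
)

```text
time_s: 57.42
position: [0.582, 0.1101, 0.0168]
tcp_rot: [[-0.001, 1.0, -0.008], [1.0, 0.001, -0.0], [-0.0, -0.008, -1.0]]
force: [0.2, -0.7, 0.2]
opening: 1.002
grasp_force: 0.0
```

move_arm(
  increments=[
    {"xyz": [0,0,0],"roll": 0,"grip": 20},
    {"xyz": [0,0,0],"roll": 0,"grip": 20},
    {"xyz": [0,0,0],"roll": 0,"grip": 20},
    {"xyz": [0,0,0],"roll": 0,"grip": 20},
    {"xyz": [0,0,0],"roll": 0,"grip": 20},
  ],
)

```text
time_s: 57.83
position: [0.5864, 0.1102, 0.0232]
tcp_rot: [[-0.0, 1.0, 0.004], [1.0, 0.0, -0.0], [-0.0, 0.004, -1.0]]
force: [-0.5, 0.0, 0.4]
opening: 0.712
grasp_force: 0.0
```

move_arm(
  increments=[
    {"xyz": [0,0,0],"roll": 0,"grip": 20},
    {"xyz": [0,0,0],"roll": 0,"grip": 20},
    {"xyz": [0,0,0],"roll": 0,"grip": 20},
    {"xyz": [0,0,0],"roll": 0,"grip": 20},
    {"xyz": [0,0,0],"roll": 0,"grip": 20},
  ],
)

```text
time_s: 58.25
position: [0.5853, 0.1102, 0.0214]
tcp_rot: [[0.0, 1.0, 0.001], [1.0, -0.0, -0.0], [-0.0, 0.001, -1.0]]
force: [0.1, 0.1, 1.9]
opening: 0.36
grasp_force: 30.1
```

move_arm(
  increments=[
    {"xyz": [0,0,0],"roll": 0,"grip": 20},
    {"xyz": [0,0,0],"roll": 0,"grip": 20},
  ],
)

```text
time_s: 58.42
position: [0.5853, 0.1102, 0.0214]
tcp_rot: [[0.0, 1.0, 0.0], [1.0, -0.0, 0.0], [0.0, 0.0, -1.0]]
force: [0.1, -0.6, 3.4]
opening: 0.356
grasp_force: 30.3
```

move_arm(
  increments=[
    {"xyz": [0,0,-20],"roll": 0,"grip": 20},
    {"xyz": [0,0,-40],"roll": 0,"grip": 20},
    {"xyz": [0,0,-40],"roll": 0,"grip": 20},
    {"xyz": [0,0,-40],"roll": 0,"grip": 20},
    {"xyz": [0,0,-40],"roll": 0,"grip": 20},
  ],
)

```text
time_s: 58.83
position: [0.5841, 0.1102, 0.2023]
tcp_rot: [[-0.0, 1.0, -0.002], [1.0, 0.0, -0.0], [-0.0, -0.002, -1.0]]
force: [0.2, -0.5, 0.1]
opening: 0.356
grasp_force: 30.1
```

move_arm(
  increments=[
    {"xyz": [0,0,-40],"roll": -0.125,"grip": 20},
    {"xyz": [0,0,-40],"roll": -0.125,"grip": 20},
    {"xyz": [0,0,-20],"roll": -0.125,"grip": 20},
    {"xyz": [0,0,0],"roll": -0.125,"grip": 20},
    {"xyz": [0,0,0],"roll": -0.125,"grip": 20},
  ],
)

```text
time_s: 59.25
position: [0.5857, 0.1102, 0.3033]
tcp_rot: [[-0.59, 0.807, 0.004], [0.807, 0.59, -0.0], [-0.002, 0.003, -1.0]]
force: [0.7, 0.2, -2.3]
opening: 0.359
grasp_force: 30.1
```

move_arm(
  increments=[
    {"xyz": [0,0,0],"roll": -0.125,"grip": 20},
    {"xyz": [0,0,0],"roll": -0.125,"grip": 20},
    {"xyz": [0,0,0],"roll": -0.125,"grip": 20},
    {"xyz": [0,0,0],"roll": -0.125,"grip": 20},
    {"xyz": [0,0,0],"roll": -0.125,"grip": 20},
  ],
)

```text
time_s: 59.67
position: [0.5844, 0.1102, 0.3005]
tcp_rot: [[-0.951, 0.309, -0.002], [0.309, 0.951, 0.0], [0.002, -0.001, -1.0]]
force: [0.6, -0.2, -0.8]
opening: 0.357
grasp_force: 30.1
```

move_arm(
  increments=[
    {"xyz": [0,0,0],"roll": -0.125,"grip": 20},
    {"xyz": [0,0,0],"roll": -0.125,"grip": 20},
    {"xyz": [0,0,0],"roll": -0.071,"grip": 20},
    {"xyz": [11,-39,0],"roll": 0,"grip": 20},
    {"xyz": [11,-39,0],"roll": 0,"grip": 20},
  ],
)

```text
time_s: 60.08
position: [0.5625, 0.0331, 0.3003]
tcp_rot: [[-1.0, -0.005, -0.001], [-0.005, 1.0, 0.0], [0.001, 0.0, -1.0]]
force: [0.1, -1.4, -1.0]
opening: 0.358
grasp_force: 30.2
```

move_arm(
  increments=[
    {"xyz": [11,-39,0],"roll": 0,"grip": 20},
    {"xyz": [11,-39,0],"roll": 0,"grip": 20},
    {"xyz": [11,-39,0],"roll": 0,"grip": 20},
    {"xyz": [11,-39,0],"roll": 0,"grip": 20},
    {"xyz": [11,-39,0],"roll": 0,"grip": 20},
  ],
)

```text
time_s: 60.5
position: [0.5068, -0.1641, 0.3008]
tcp_rot: [[-1.0, -0.0, -0.001], [-0.0, 1.0, 0.001], [0.001, 0.001, -1.0]]
force: [0.8, -1.0, -0.9]
opening: 0.356
grasp_force: 30.1
```

move_arm(
  increments=[
    {"xyz": [11,-39,0],"roll": 0,"grip": 20},
    {"xyz": [11,-39,0],"roll": 0,"grip": 20},
    {"xyz": [11,-39,0],"roll": 0,"grip": 20},
    {"xyz": [11,-39,0],"roll": 0,"grip": 20},
    {"xyz": [11,-39,0],"roll": 0,"grip": 20},
  ],
)

```text
time_s: 60.92
position: [0.4519, -0.3592, 0.3006]
tcp_rot: [[-1.0, 0.0, -0.001], [0.0, 1.0, 0.001], [0.001, 0.001, -1.0]]
force: [1.0, 0.2, -0.4]
opening: 0.36
grasp_force: 30.1
```

move_arm(
  increments=[
    {"xyz": [0,0,40],"roll": 0,"grip": 20},
    {"xyz": [0,0,40],"roll": 0,"grip": 20},
    {"xyz": [0,0,40],"roll": 0,"grip": 20},
    {"xyz": [0,0,0],"roll": 0,"grip": 20},
    {"xyz": [0,0,0],"roll": 0,"grip": 20},
  ],
)

```text
time_s: 61.33
position: [0.4518, -0.3563, 0.1791]
tcp_rot: [[-1.0, -0.0, -0.005], [-0.0, 1.0, 0.005], [0.005, 0.005, -1.0]]
force: [0.3, -0.5, -0.8]
opening: 0.358
grasp_force: 30.1
```

```bash
python3 - <<'E' 2>/dev/null
from brass import *
im,d,P,T,K=snap('top','t15.png');print(bot.read_state()['position']);brass(im,P);print(spots('spring_a','top',T))
E
```

```text
[ 0.45342292 -0.35796012  0.18158547]
brass [388. 217.] 130 [ 621.1 -173.3] [36.2 17.3] z [0.008 0.04  0.064]
brass [416. 276.] 127 [ 462.9 -290.4] [36.5 58.4] z [0.043 0.049 0.053]
[([0.4431, -0.3553, 0.2088], 0.73), ([0.5805, -0.0046, 0.1433], 0.62), ([0.4417, -0.2909, 0.0507], 0.53)]
```

move_arm(
  increments=[
    {"xyz": [0,0,40],"roll": 0,"grip": 20},
    {"xyz": [0,0,40],"roll": 0,"grip": 20},
    {"xyz": [0,0,40],"roll": 0,"grip": 20},
    {"xyz": [0,0,40],"roll": 0,"grip": 20},
    {"xyz": [0,0,0],"roll": 0,"grip": 20},
  ],
)

```text
time_s: 61.85
position: [0.451, -0.355, 0.0153]
tcp_rot: [[-1.0, -0.001, -0.008], [-0.001, 1.0, 0.009], [0.008, 0.009, -1.0]]
force: [-1.9, 1.9, -1.2]
opening: 0.36
grasp_force: 30.1
```

move_arm(
  increments=[
    {"xyz": [0,0,4],"roll": 0,"grip": 20},
    {"xyz": [0,0,0],"roll": 0,"grip": 20},
    {"xyz": [0,0,3],"roll": 0,"grip": 20},
    {"xyz": [0,0,0],"roll": 0,"grip": 20},
  ],
)

```text
time_s: 62.18
position: [0.455, -0.3598, 0.0177]
tcp_rot: [[-1.0, -0.0, 0.005], [-0.0, 1.0, -0.005], [-0.005, -0.005, -1.0]]
force: [-0.3, 0.2, -1.4]
opening: 0.36
grasp_force: 30.1
```

move_arm(
  increments=[
    {"xyz": [0,0,2],"roll": 0,"grip": 20},
    {"xyz": [0,0,0],"roll": 0,"grip": 20},
  ],
)

```text
time_s: 62.35
position: [0.4539, -0.3586, 0.014]
tcp_rot: [[-1.0, -0.0, 0.002], [-0.0, 1.0, -0.002], [-0.002, -0.002, -1.0]]
force: [0.4, 0.5, -0.0]
opening: 0.36
grasp_force: 30.1
```

move_arm(
  increments=[
    {"xyz": [0,0,2],"roll": 0,"grip": 20},
    {"xyz": [0,0,0],"roll": 0,"grip": 20},
  ],
)

```text
time_s: 62.52
position: [0.4532, -0.3579, 0.0106]
tcp_rot: [[-1.0, -0.0, 0.0], [-0.0, 1.0, -0.0], [-0.0, -0.0, -1.0]]
force: [0.7, 0.3, -1.0]
opening: 0.351
grasp_force: 30.1
```

move_arm(
  increments=[
    {"xyz": [0,0,2],"roll": 0,"grip": 20},
    {"xyz": [0,0,0],"roll": 0,"grip": 20},
  ],
)

```text
time_s: 62.68
position: [0.4533, -0.358, 0.0085]
tcp_rot: [[-1.0, -0.0, 0.0], [-0.0, 1.0, -0.0], [-0.0, -0.0, -1.0]]
force: [0.3, -0.3, 3.5]
opening: 0.361
grasp_force: 30.0
```

move_arm(
  increments=[
    {"xyz": [0,0,0],"roll": 0,"grip": 58},
    {"xyz": [0,0,0],"roll": 0,"grip": 58},
    {"xyz": [0,0,0],"roll": 0,"grip": 58},
    {"xyz": [0,0,0],"roll": 0,"grip": 58},
    {"xyz": [0,0,-10],"roll": 0,"grip": 58},
  ],
)

```text
time_s: 63.1
position: [0.4522, -0.3568, 0.0169]
tcp_rot: [[-1.0, -0.0, -0.003], [-0.0, 1.0, 0.003], [0.003, 0.003, -1.0]]
force: [0.1, -0.0, -0.3]
opening: 0.566
grasp_force: 0.0
```

move_arm(
  increments=[
    {"xyz": [0,0,-25],"roll": 0,"grip": 58},
    {"xyz": [0,0,-40],"roll": 0,"grip": 58},
    {"xyz": [0,0,-40],"roll": 0,"grip": 60},
    {"xyz": [0,0,-40],"roll": 0,"grip": 100},
    {"xyz": [0,0,-40],"roll": 0,"grip": 100},
  ],
)

```text
time_s: 63.52
position: [0.4528, -0.3574, 0.2057]
tcp_rot: [[-1.0, -0.0, -0.0], [-0.0, 1.0, 0.0], [0.0, 0.0, -1.0]]
force: [1.6, -1.2, 0.4]
opening: 0.677
grasp_force: 0.0
```

move_arm(
  increments=[
    {"xyz": [0,0,-40],"roll": 0,"grip": 100},
    {"xyz": [0,0,-40],"roll": 0,"grip": 100},
    {"xyz": [-37,10,-20],"roll": 0,"grip": 100},
    {"xyz": [-37,10,0],"roll": 0,"grip": 100},
    {"xyz": [-37,10,0],"roll": 0,"grip": 100},
  ],
)

```text
time_s: 63.93
position: [0.5642, -0.3286, 0.3067]
tcp_rot: [[-1.0, 0.002, 0.005], [0.002, 1.0, -0.004], [-0.005, -0.004, -1.0]]
force: [0.1, 0.0, -1.0]
opening: 0.977
grasp_force: 0.0
```

move_arm(
  increments=[
    {"xyz": [-20,5,0],"roll": 0,"grip": 100},
    {"xyz": [0,0,0],"roll": 0,"grip": 100},
    {"xyz": [0,0,0],"roll": 0,"grip": 100},
  ],
)

```text
time_s: 64.18
position: [0.5831, -0.3222, 0.3024]
tcp_rot: [[-1.0, -0.002, -0.001], [-0.002, 1.0, 0.0], [0.001, 0.0, -1.0]]
force: [-1.3, 0.4, -0.1]
opening: 0.999
grasp_force: 0.0
```

```bash
python3 - <<'E' 2>/dev/null
from brass import *
im,d,P,T,K=snap('wrist','w16.png');np.save('w16P.npy',P);s=bot.read_state();print(s['position'],s['tcp_rot'].round(3));brass(im,P)
print(spots('lid_grip','wrist',T))
m=(im.max(2)<60)&(P[...,2]>.15)&(P[...,2]<.2)&(P[...,1]<-.2)&(P[...,1]>-.42)&(P[...,0]>.5)
print(m.sum(),np.argwhere(m).mean(0),np.nanpercentile(P[m],[2,50,98],axis=0).round(4),cv2.fitLine(P[m][:,:2].astype(np.float32),cv2.DIST_HUBER,0,.01,.01).ravel())
E
```

```text
[ 0.58215396 -0.32271409  0.30240103] [[-1.    -0.001 -0.002]
 [-0.001  1.     0.   ]
 [ 0.002  0.    -1.   ]]
brass [346.  89.] 797 [ 443.4 -288.2] [38.4 41.6] z [0.011 0.049 0.05 ]
brass [285.  93.] 783 [ 447.5 -361.7] [42.8 38.2] z [0.044 0.049 0.05 ]
brass [428. 236.] 403 [ 623.1 -181.2] [ 8.9 28.6] z [0.009 0.052 0.064]
brass [417. 240.] 27 [ 627.3 -191.5] [1.3 7.3] z [0.028 0.034 0.041]
[]
```

View pics/w16.png

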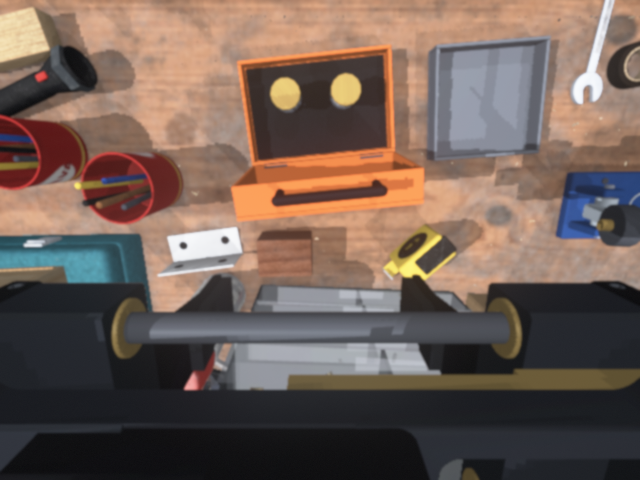

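Both springs stand in the case at px (285,93) and (346,89), and nothing is hidden behind the lid. The handle runs from px (275,197) to (388,187).

```bash
python3 - <<'E' 2>/dev/null
from h import *
im=cv2.imread('pics/w16.png');P=np.load('w16P.npy')
m=np.zeros((480,640),bool);m[178:208,268:390]=im[178:208,268:390].max(2)<75
Q=P[m];print(m.sum(),np.nanpercentile(Q,[2,25,50,75,98],axis=0).round(4));print(np.isnan(Q).sum())
# orange lid points in tilted case coords
c,s=np.cos(np.deg2rad(5.7)),np.sin(np.deg2rad(5.7))
Z=Q[~np.isnan(Q[:,0])];k=Z[:,2]>np.percentile(Z[:,2],30)
for q in (Z[k],): 
  x=(q[:,0]-.466)*c+(q[:,1]+.321)*s; y=-(q[:,0]-.466)*s+(q[:,1]+.321)*c
  print('case coords',np.percentile(x,[2,50,98]).round(4),np.percentile(y,[2,50,98]).round(4),np.percentile(q[:,2],[2,50,98]).round(4))
for u,v in [(245,60),(388,48),(250,160),(394,148),(237,190),(420,170),(330,192),(330,196)]: print((u,v),P[v,u].round(4))
E
```

```text
43 [[ 0.5402 -0.3572  0.1551]
 [ 0.541  -0.3558  0.1602]
 [ 0.5488 -0.3533  0.1662]
 [ 0.5495 -0.2713  0.1752]
 [ 0.5501 -0.2697  0.1773]]
0
case coords [0.0788 0.0796 0.0804] [-0.0443 -0.0408  0.0436] [0.1613 0.1747 0.1774]
(245, 60) [ 0.4129 -0.4067  0.0256]
(388, 48) [ 0.3998 -0.2405  0.0244]
(250, 160) [ 5.274e-01 -4.114e-01  5.000e-04]
(394, 148) [ 0.5115 -0.2272  0.0276]
(237, 190) [ 0.549  -0.3975  0.1448]
(420, 170) [nan nan nan]
(330, 192) [ 0.5462 -0.3118  0.1795]
(330, 196) [ 0.5497 -0.3117  0.1782]
```

move_arm(
  increments=[
    {"xyz": [17,5,0],"roll": 0,"grip": 100},
    {"xyz": [17,5,0],"roll": 0,"grip": 100},
    {"xyz": [0,0,0],"roll": 0.125,"grip": 100},
    {"xyz": [0,0,0],"roll": 0.125,"grip": 100},
    {"xyz": [0,0,0],"roll": 0.125,"grip": 100},
  ],
)

```text
time_s: 64.7
position: [0.5468, -0.3138, 0.303]
tcp_rot: [[-0.927, 0.374, -0.001], [0.374, 0.927, -0.0], [0.001, -0.0, -1.0]]
force: [-0.3, -0.4, 0.5]
opening: 1.001
grasp_force: 0.0
```

move_arm(
  increments=[
    {"xyz": [0,0,0],"roll": 0.125,"grip": 100},
    {"xyz": [0,0,0],"roll": 0.125,"grip": 100},
    {"xyz": [0,0,0],"roll": 0.125,"grip": 100},
    {"xyz": [0,0,0],"roll": 0.125,"grip": 100},
    {"xyz": [0,0,0],"roll": 0.125,"grip": 100},
  ],
)

```text
time_s: 65.12
position: [0.547, -0.3138, 0.3028]
tcp_rot: [[-0.533, 0.846, -0.001], [0.846, 0.533, 0.0], [0.001, -0.001, -1.0]]
force: [0.6, 0.3, -0.4]
opening: 0.995
grasp_force: 0.0
```

move_arm(
  increments=[
    {"xyz": [0,0,0],"roll": 0.125,"grip": 100},
    {"xyz": [0,0,0],"roll": 0.125,"grip": 100},
    {"xyz": [0,0,0],"roll": 0.125,"grip": 100},
    {"xyz": [0,0,0],"roll": 0.096,"grip": 100},
    {"xyz": [0,0,0],"roll": 0,"grip": 100},
  ],
)

```text
time_s: 65.53
position: [0.5473, -0.3138, 0.3028]
tcp_rot: [[-0.096, 0.995, -0.001], [0.995, 0.096, 0.0], [0.0, -0.001, -1.0]]
force: [-0.5, -0.7, 0.1]
opening: 1.0
grasp_force: 0.0
```

move_arm(
  increments=[
    {"xyz": [0,0,40],"roll": 0,"grip": 100},
    {"xyz": [0,0,40],"roll": 0,"grip": 100},
    {"xyz": [0,0,0],"roll": 0,"grip": 100},
    {"xyz": [0,0,0],"roll": 0,"grip": 100},
  ],
)

```text
time_s: 65.87
position: [0.5468, -0.3125, 0.2208]
tcp_rot: [[-0.1, 0.995, -0.005], [0.995, 0.1, 0.004], [0.004, -0.004, -1.0]]
force: [0.7, 0.1, 0.5]
opening: 0.999
grasp_force: 0.0
```

```bash
python3 - <<'E'
import numpy as np
t=np.r_[1.65,np.arange(1.56,.0,-.12),0];t=np.linspace(1.65,0,21)
p=np.c_[-150*np.cos(t)+10*np.sin(t),150*np.sin(t)+10*np.cos(t)]
print(p[0]);r=p.round()
for a,b,q in zip(t[1:],np.diff(r,axis=0),r[1:]): print(a.round(2),b[0],-b[1],q)
E
```

```text
[ 21.83678361 148.73854538]
1.57 -12.0 -1.0 [ 10. 150.]
1.48 -13.0 -0.0 [ -3. 150.]
1.4 -12.0 -0.0 [-15. 150.]
1.32 -13.0 2.0 [-28. 148.]
1.24 -12.0 3.0 [-40. 145.]
1.16 -11.0 4.0 [-51. 141.]
1.07 -12.0 4.0 [-63. 137.]
0.99 -11.0 6.0 [-74. 131.]
0.91 -10.0 7.0 [-84. 124.]
0.82 -10.0 7.0 [-94. 117.]
0.74 -10.0 8.0 [-104.  109.]
0.66 -8.0 9.0 [-112.  100.]
0.58 -8.0 10.0 [-120.   90.]
0.5 -7.0 10.0 [-127.   80.]
0.41 -6.0 11.0 [-133.   69.]
0.33 -6.0 11.0 [-139.   58.]
0.25 -4.0 12.0 [-143.   46.]
0.17 -3.0 11.0 [-146.   35.]
0.08 -3.0 13.0 [-149.   22.]
0.0 -1.0 12.0 [-150.   10.]
```

move_arm(
  increments=[
    {"xyz": [0,0,30],"roll": 0,"grip": 100},
    {"xyz": [0,0,31],"roll": 0,"grip": 100},
    {"xyz": [0,0,0],"roll": 0,"grip": 0},
    {"xyz": [0,0,0],"roll": 0,"grip": 0},
    {"xyz": [0,0,0],"roll": 0,"grip": 0},
  ],
)

```text
time_s: 66.28
position: [0.5503, -0.3146, 0.1645]
tcp_rot: [[-0.1, 0.995, 0.004], [0.995, 0.1, -0.003], [-0.004, 0.003, -1.0]]
force: [1.1, -0.6, 0.5]
opening: 0.856
grasp_force: 0.0
```

move_arm(
  increments=[
    {"xyz": [0,0,0],"roll": 0,"grip": 0},
    {"xyz": [0,0,0],"roll": 0,"grip": 0},
    {"xyz": [0,0,0],"roll": 0,"grip": 0},
    {"xyz": [0,0,0],"roll": 0,"grip": 0},
    {"xyz": [0,0,0],"roll": 0,"grip": 0},
  ],
)

```text
time_s: 66.7
position: [0.549, -0.3133, 0.1621]
tcp_rot: [[-0.1, 0.995, 0.001], [0.995, 0.1, -0.001], [-0.001, 0.001, -1.0]]
force: [-0.6, 0.6, -0.8]
opening: 0.48
grasp_force: 0.0
```

move_arm(
  increments=[
    {"xyz": [0,0,0],"roll": 0,"grip": 0},
    {"xyz": [0,0,0],"roll": 0,"grip": 0},
    {"xyz": [0,0,0],"roll": 0,"grip": 0},
    {"xyz": [0,0,0],"roll": 0,"grip": 0},
    {"xyz": [0,0,0],"roll": 0,"grip": 0},
  ],
)

```text
time_s: 67.12
position: [0.5492, -0.3132, 0.1615]
tcp_rot: [[-0.1, 0.995, 0.001], [0.995, 0.1, 0.0], [0.0, 0.001, -1.0]]
force: [-0.6, 0.1, 0.1]
opening: 0.106
grasp_force: 30.1
```

move_arm(
  increments=[
    {"xyz": [0,0,0],"roll": 0,"grip": 0},
    {"xyz": [0,0,0],"roll": 0,"grip": 0},
    {"xyz": [0,0,0],"roll": 0,"grip": 0},
  ],
)

```text
time_s: 67.37
position: [0.5491, -0.3132, 0.1615]
tcp_rot: [[-0.1, 0.995, 0.001], [0.995, 0.1, -0.0], [-0.0, 0.001, -1.0]]
force: [1.1, 0.6, -0.3]
opening: 0.1
grasp_force: 30.0
```

move_arm(
  increments=[
    {"xyz": [0,-13,-1],"roll": 0,"grip": 0},
    {"xyz": [0,-13,0],"roll": 0,"grip": 0},
    {"xyz": [0,-12,0],"roll": 0,"grip": 0},
    {"xyz": [0,-13,2],"roll": 0,"grip": 0},
    {"xyz": [0,-12,3],"roll": 0,"grip": 0},
  ],
)

```text
time_s: 67.78
position: [0.486, -0.3194, 0.1582]
tcp_rot: [[-0.1, 0.995, 0.002], [0.995, 0.1, -0.0], [-0.001, 0.002, -1.0]]
force: [2.6, 1.1, 0.7]
opening: 0.104
grasp_force: 30.0
```

move_arm(
  increments=[
    {"xyz": [0,-11,4],"roll": 0,"grip": 0},
    {"xyz": [0,-12,4],"roll": 0,"grip": 0},
    {"xyz": [0,-11,6],"roll": 0,"grip": 0},
    {"xyz": [0,-10,7],"roll": 0,"grip": 0},
    {"xyz": [0,-10,7],"roll": 0,"grip": 0},
  ],
)

```text
time_s: 68.2
position: [0.4314, -0.3248, 0.1295]
tcp_rot: [[-0.1, 0.995, -0.0], [0.995, 0.1, 0.0], [0.0, -0.0, -1.0]]
force: [2.3, 1.3, 0.3]
opening: 0.1
grasp_force: 30.0
```

move_arm(
  increments=[
    {"xyz": [0,-10,8],"roll": 0,"grip": 0},
    {"xyz": [0,-8,9],"roll": 0,"grip": 0},
    {"xyz": [0,-8,10],"roll": 0,"grip": 0},
    {"xyz": [0,0,0],"roll": 0,"grip": 0},
    {"xyz": [0,0,0],"roll": 0,"grip": 0},
  ],
)

```text
time_s: 68.62
position: [0.4051, -0.3273, 0.102]
tcp_rot: [[-0.099, 0.995, -0.003], [0.995, 0.099, 0.002], [0.002, -0.003, -1.0]]
force: [-2.7, -0.3, 0.6]
opening: 0.101
grasp_force: 30.0
```

move_arm(
  increments=[
    {"xyz": [0,-7,10],"roll": 0,"grip": 0},
    {"xyz": [0,-6,11],"roll": 0,"grip": 0},
    {"xyz": [0,-6,11],"roll": 0,"grip": 0},
    {"xyz": [0,-4,12],"roll": 0,"grip": 0},
    {"xyz": [0,-3,11],"roll": 0,"grip": 0},
  ],
)

```text
time_s: 69.03
position: [0.3797, -0.3297, 0.0476]
tcp_rot: [[-0.101, 0.995, -0.002], [0.995, 0.101, 0.001], [0.001, -0.002, -1.0]]
force: [-3.3, -0.0, 2.3]
opening: 0.104
grasp_force: 30.0
```

move_arm(
  increments=[
    {"xyz": [0,-3,12],"roll": 0,"grip": 0},
    {"xyz": [0,-1,9],"roll": 0,"grip": 0},
    {"xyz": [0,0,4],"roll": 0,"grip": 0},
    {"xyz": [0,0,0],"roll": 0,"grip": 0},
    {"xyz": [0,0,0],"roll": 0,"grip": 0},
  ],
)

```text
time_s: 69.45
position: [0.3755, -0.3301, 0.0221]
tcp_rot: [[-0.101, 0.995, -0.003], [0.995, 0.101, 0.002], [0.002, -0.003, -1.0]]
force: [-5.7, -2.0, -0.5]
opening: 0.104
grasp_force: 30.0
```

move_arm(
  increments=[
    {"xyz": [0,0,3],"roll": 0,"grip": 0},
    {"xyz": [0,0,0],"roll": 0,"grip": 0},
    {"xyz": [0,0,0],"roll": 0,"grip": 0},
  ],
)

```text
time_s: 69.7
position: [0.3753, -0.3301, 0.0194]
tcp_rot: [[-0.101, 0.995, -0.003], [0.995, 0.101, 0.002], [0.002, -0.003, -1.0]]
force: [-6.6, -2.8, 0.1]
opening: 0.102
grasp_force: 30.0
```

move_arm(
  increments=[
    {"xyz": [0,0,2],"roll": 0,"grip": 0},
    {"xyz": [0,0,2],"roll": 0,"grip": 0},
    {"xyz": [0,0,0],"roll": 0,"grip": 0},
  ],
)

```text
time_s: 69.95
position: [0.3753, -0.3302, 0.0183]
tcp_rot: [[-0.102, 0.995, -0.003], [0.995, 0.102, 0.0], [0.001, -0.003, -1.0]]
force: [-8.4, 1.0, 25.7]
opening: 0.102
grasp_force: 30.0
```

The lid has met the rim. Release, retreat and check.

move_arm(
  increments=[
    {"xyz": [0,0,-2],"roll": 0,"grip": 35},
    {"xyz": [0,0,0],"roll": 0,"grip": 35},
    {"xyz": [0,0,0],"roll": 0,"grip": 35},
    {"xyz": [0,0,0],"roll": 0,"grip": 35},
    {"xyz": [0,0,0],"roll": 0,"grip": 35},
  ],
)

```text
time_s: 70.37
position: [0.3771, -0.3305, 0.0172]
tcp_rot: [[-0.1, 0.995, 0.0], [0.995, 0.1, -0.0], [-0.0, 0.0, -1.0]]
force: [0.2, 0.2, 1.2]
opening: 0.325
grasp_force: 0.0
```

move_arm(
  increments=[
    {"xyz": [0,0,-20],"roll": 0,"grip": 35},
    {"xyz": [0,0,-40],"roll": 0,"grip": 35},
    {"xyz": [0,0,-40],"roll": 0,"grip": 35},
    {"xyz": [0,0,-40],"roll": 0,"grip": 35},
    {"xyz": [0,0,-40],"roll": 0,"grip": 35},
  ],
)

```text
time_s: 70.78
position: [0.3765, -0.3299, 0.1988]
tcp_rot: [[-0.1, 0.995, -0.001], [0.995, 0.1, 0.001], [0.001, -0.001, -1.0]]
force: [0.4, -0.6, 0.1]
opening: 0.354
grasp_force: 0.0
```

move_arm(
  increments=[
    {"xyz": [-40,0,-20],"roll": 0,"grip": 35},
    {"xyz": [-40,0,-20],"roll": 0,"grip": 35},
    {"xyz": [-40,0,0],"roll": 0,"grip": 35},
    {"xyz": [0,0,0],"roll": 0,"grip": 35},
    {"xyz": [0,0,0],"roll": 0,"grip": 35},
  ],
)

```text
time_s: 71.2
position: [0.3881, -0.4463, 0.2343]
tcp_rot: [[-0.098, 0.995, 0.0], [0.995, 0.098, -0.0], [-0.0, 0.0, -1.0]]
force: [-0.5, 0.2, -1.2]
opening: 0.351
grasp_force: 0.0
```

```bash
python3 - <<'E' 2>/dev/null
from h import *
c,s=np.cos(np.deg2rad(5.7)),np.sin(np.deg2rad(5.7))
for cam in ['wrist','top','side']:
  im,d,P,T,K=snap(cam,cam+'20.png')
  hsv=cv2.cvtColor(im,cv2.COLOR_RGB2HSV).astype(int)
  x=(P[...,0]-.466)*c+(P[...,1]+.321)*s; y=-(P[...,0]-.466)*s+(P[...,1]+.321)*c
  m=(hsv[...,0]>3)&(hsv[...,0]<18)&(hsv[...,1]>150)&(abs(x)<.05)&(abs(y)<.08)
  A=np.c_[x[m],np.ones(m.sum())];k=np.linalg.lstsq(A,P[...,2][m],rcond=None)[0]
  print(cam,m.sum(),'slope',k,np.nanmedian(P[...,2][m]))
  h=(im.max(2)<70)&(abs(x+.09)<.015)&(abs(y)<.05)&(P[...,2]>.02)
  print('bar',h.sum(),np.nanpercentile(P[h],[5,50,95],axis=0).round(4).tolist())
print(bot.read_state()['position'])
E
```

```text
wrist 20038 slope [-0.00023103  0.05960209] 0.059602664312738834
bar 0 [nan, nan, nan]
top 1999 slope [-0.00045453  0.06060132] 0.06054296599623199
bar 0 [nan, nan, nan]
side 895 slope [0.00203906 0.05967342] 0.059661445598684915
bar 81 [[0.3714, -0.3702, 0.0366], [0.3786, -0.3326, 0.0409], [0.3919, -0.2836, 0.5479]]
[ 0.38765061 -0.44249581  0.2335345 ]
```

View pics/side20.png

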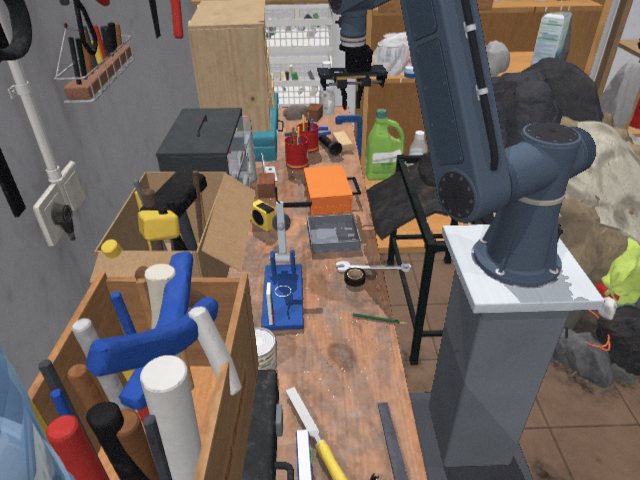

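The lid's top is level (slope about 0, z = 0.060), so the case at px (328,190) is fully closed. The tester's arm is up at (282,230), the other things are in place and the robot is clear. Handing in.

```bash
python3 -c "
from rig import bot
print(bot.hand_in())"
```

```text
the job is handed in; nothing more can be done
None
```

I handed the job in at about 71 s: two springs were present, both held the pointer above the mark (about +0.07 rad) and are in the case, which is fully closed with the tester's arm swung up; the judge's verdict was not shown.

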